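# Load and start the cell discharge cassette

## Robot

A 6-joint arm with a two-finger parallel gripper is mounted at the origin on the work surface. World frame = base frame: x ahead of the robot, y to its left, z up, the work surface at z = 0. Lengths are in m, angles in rad, forces in N, time in s.
With the tool pointing down it reaches from about 0.35 to 0.975 m from the base axis. Payload 4.9 kg.
Tool frame: the origin (TCP) lies on the centre line of the jaws, within the pads' length; the fingertips stand 14 mm ahead of it and the grasp point (between the pads) lies 5 mm behind it; x points along the fingers, z is the direction in which the jaws open and shut, and the axes are right-handed (so a half turn about x gives the same grasp; the last joint's range is limited). The gripper opens to 85 mm and grips with 20 to 120 N. Pads are 22 mm wide; open, the fingers measure 114 mm over their backs; the gripper's body (76 mm by 85 mm) begins 54 mm behind the grasp point. The pads swing forward as they close: fully open they stand 13 mm farther back than shut.
Start: joints at [1.116, 0.053, 1.613, -0, 1.476, -0.119], TCP at [0.206, 0.59, 0.245] pointing down, gripper open.
Joint ranges: [-3.01, 3.01], [-1.01, 2.22], [0.06, 2.58], [-1.02, 4.17], [0.09, 2.62], [-3.14, 3.14]. Speed limits (rad/s): [2.57, 2.57, 3.14, 3.14, 3.14, 3.14].

## Interface

Orientations are given as a rotation vector (axis times angle).
In Python, from station import ctrl gives the robot as it stands.
- The arm moves only by the tool move_arm, never from a script. Its argument "increments" is a list that holds one entry, the list of rows, each a list of 4 numbers: the shift along the tool's x, y, z in units of 25 cm (1.0 is 25 cm), then the turn about the tool's x in units of 90 degrees (1.0 is 90 degrees). A call has 1 to 20 rows; each row shifts and turns the commanded pose from where the row before left it, along the tool's axes as they then stand; what a row does not reach is not made up. A row lasts 1/12 s, in which the tool goes at most 41.7 mm and 7.16 degrees, less where a joint would pass 70% of its speed; a pose out of reach is approached as far as the arm can. A call with a number of a shift or a turn outside -1 to 1 is refused whole. A call with a gripper value outside its range is refused whole. "gripper" is the closure, from 0 (fully open) to 1 (shut), set as the call begins (left out, the last holds). The fingers move at their own pace and stop on an object; "squeeze" is the grip in N (left out, the last holds). Time passes only in rows, so rows that do not move let the fingers close. It gives the time, the measured TCP pose, the force and the opening at its end, in the units of the state.
- ctrl.get_obs(): the state, without advancing time (a new reading comes with each control period).
- ctrl.get_image(name): name is "scene" or "top" or "wrist"; returns a dict with "pixels" (400x640x3 uint8, red, green, blue), "depth" (400x640 float32, m along the optical axis (not along the pixel's ray), 0 where there is no reading), "K" (3x3 intrinsics, pixels), "extrinsics" (4x4, takes a point from camera to world coordinates); the wrist camera has in their place "tool_from_camera" (4x4, takes a point from camera to tool coordinates, whose origin is the TCP and whose axes are the tool frame's). Camera axes: x right, y up, looking along -z (the intrinsics and any distortion apply to the point x, -y, -z); pixel columns grow to the right and rows downward; lengths in m; the calibration is good to about 2 mm. A picture is of the moment at which its call begins: read the wrist's pose just before it.
- ctrl.finish_job(): hands the job in, once; it reports no verdict.
Trained networks look in the newest picture that a camera, given by its name, has taken for a name from the list of things; names that differ only in an ending like _2 or _b are one class to them, and where a whole thing is asked for, a point or a joint stands for the part that bears it (a point fixed in the world has none). Each returns a list of dicts, best first, with "score" (0 to 1); they miss things now and then, are a little off and sometimes report something else, mostly with a low value. They report only what shows in the picture. A call takes as long as a camera call.
- ctrl.trace(camera, target): "region" (400x640 bool, what is visible of it) and "pixel" ([row, column] in pixels, amid what is visible of it).
The state is a dict: "t": time; "q": joint angles; "dq": joint speeds; "effort": joint torques, N m; "tool_pos": TCP position; "tool_rot": TCP orientation; "contact_force": force on the tool from outside, world axes, zero at the start; "wrist_torque": the same for the moment, N m; "opening": finger opening in m.
Only numpy, scipy, OpenCV 4.12 (cv2) and the standard library are available. Lean on these libraries where they do the work, as an engineer would, in place of code of your own. Each camera call takes 0.05 s, during which the arm holds its last target. There are 200 camera calls.

## Task

Load the cell discharge station: draw its sliding cassette right out by the handle bar, lay every blue cell from the cart top in an angled slot of the cassette, one to a slot, button end uphill and flat end down against the stop lip, then push the cassette fully home under the clear hood and press the green start button. The cassette binds on its rails unless it is drawn and pushed along its centre line, so move it by the middle of the bar. Leave the swollen packs and everything else on the cart where they lie.

Things in the scene. Friction and masses are not known exactly. Their poses are not given: they have to be found in the camera images.
- station: fixed discharge station: grey base 380 x 342 mm, low centre rail, two side rails (tops 37 mm above the cart, outer faces 161 mm either side of the centre line), clear hood (top 103 mm up, begins 65 mm nearer the robot than this origin), blue load bank behind. Origin on the cart, on the centre line, under the middle of the slot row when home; x along the rails, the way home (from the robot), z up
- cassette (a joint): how far the cassette is drawn out towards the robot, m: 0 is fully home under the hood, 0.16 against the outer stop, all slots clear of the hood. Rubs with about 4 N, no latch or spring, stays where left. Short shoes on a centre rail guide it: moved within 15 mm of its centre line it runs free; a pull or push some 35 mm or more to the side skews and jams it, however hard; let go, it straightens
- handle (a point): middle of the cassette's handle bar, marked by a yellow band 30 mm wide: round level steel bar, 12 mm thick, 268 mm long, across the slide, axis 85 mm above the cart, 130 mm nearer the robot than the slot points, held by an arm at each end; 80 mm free behind it, 60 mm below it. Moves with the cassette; x is the way home, y along the bar, z up
- slot1 (a point): slot 1 of 6 on the cassette, numbered from the right seen from the robot: the middle of a cell resting in it against the stop lip, on the cell's axis, 62 mm above the cart; x up the slope, y left across the slots, z square to the slope
- slot2 (a point): slot 2 of 6 on the cassette, numbered from the right seen from the robot: the middle of a cell resting in it against the stop lip, on the cell's axis, 62 mm above the cart; x up the slope, y left across the slots, z square to the slope
- slot3 (a point): slot 3 of six V slots 52 mm apart on the cassette, sloping up at 22 degrees away from the robot; point and axes as the others. Each V is 68 mm long; its edges lie 7 mm and the floor between slots 16 mm below a lying cell's axis. A stop lip as high as that axis closes the lower ends, 33 mm down-slope of the slot points; the upper ends are open
- slot4 (a point): slot 4 of 6 on the cassette, numbered from the right seen from the robot: the middle of a cell resting in it against the stop lip, on the cell's axis, 62 mm above the cart; x up the slope, y left across the slots, z square to the slope
- slot5 (a point): slot 5 of 6 on the cassette, numbered from the right seen from the robot: the middle of a cell resting in it against the stop lip, on the cell's axis, 62 mm above the cart; x up the slope, y left across the slots, z square to the slope
- slot6 (a point): slot 6 of 6 on the cassette, numbered from the right seen from the robot: the middle of a cell resting in it against the stop lip, on the cell's axis, 62 mm above the cart; x up the slope, y left across the slots, z square to the slope
- cell1: a blue-sleeved cylindrical cell, 26 mm across (very slightly flatted all round) and 65 mm long, 90 g, lying on the cart, rolling only a little if knocked; may be absent. Origin in its middle, on its axis (13 mm above the cart when it lies there); x points along the axis to the positive end, which has a white band 14 mm wide and a small steel button; the other end is flat bare steel
- cell2: a blue-sleeved cylindrical cell, 26 mm across (very slightly flatted all round) and 65 mm long, 90 g, lying on the cart, rolling only a little if knocked; may be absent. Origin in its middle, on its axis (13 mm above the cart when it lies there); x points along the axis to the positive end, which has a white band 14 mm wide and a small steel button; the other end is flat bare steel
- cell3: a blue-sleeved cylindrical cell, 26 mm across (very slightly flatted all round) and 65 mm long, 90 g, lying on the cart, rolling only a little if knocked; may be absent. Origin in its middle, on its axis (13 mm above the cart when it lies there); x points along the axis to the positive end, which has a white band 14 mm wide and a small steel button; the other end is flat bare steel
- cell4: a blue-sleeved cylindrical cell, 26 mm across (very slightly flatted all round) and 65 mm long, 90 g, lying on the cart, rolling only a little if knocked; may be absent. Origin in its middle, on its axis (13 mm above the cart when it lies there); x points along the axis to the positive end, which has a white band 14 mm wide and a small steel button; the other end is flat bare steel
- cell5: a blue-sleeved cylindrical cell, 26 mm across (very slightly flatted all round) and 65 mm long, 90 g, lying on the cart, rolling only a little if knocked; may be absent. Origin in its middle, on its axis (13 mm above the cart when it lies there); x points along the axis to the positive end, which has a white band 14 mm wide and a small steel button; the other end is flat bare steel
- cell6: a blue-sleeved cylindrical cell, 26 mm across (very slightly flatted all round) and 65 mm long, 90 g, lying on the cart, rolling only a little if knocked; may be absent. Origin in its middle, on its axis (13 mm above the cart when it lies there); x points along the axis to the positive end, which has a white band 14 mm wide and a small steel button; the other end is flat bare steel
- start (a joint): travel of the green start button, in m: 0 is up, 0.006 is fully down; needs 5 N to go fully down and springs back. 4 mm counts as pressed
- start_top (a point): centre of the top face of the green start button (28 mm across, 68 mm above the cart), on the grey control box to the right of the rails; pressed straight down
- camera_battery: bystander: squat aluminium camera battery, 40 x 32 x 20 mm, among the cells; origin under its middle
- phone_pack1: bystander: swollen green phone pack, 62 x 46 x 16 mm; origin under its middle
- phone_pack2: bystander: another swollen green phone pack, 62 x 46 x 16 mm; origin under its middle
- fuse_holder: bystander: beige ceramic fuse holder with brass clips, 75 x 28 x 29 mm; origin under its middle
- mallet: bystander: black rubber mallet with a wooden handle, 310 mm long, 56 mm high, lying to the right; origin under its length's middle, handle to -x

How it is judged:
On the way, in this order (a step that is already met when the one before it is completed fails the run):
1. the cassette is drawn out (at least 145 mm of its 160 mm) (value of joint cassette above 0.145 m), for 0.2 s.
2. with the cassette still out, every cell on the cart lies in a slot of its own, button end uphill ((distance between cell1 and slot1 below 0.014 m or distance between cell1 and slot2 below 0.014 m or distance between cell1 and slot3 below 0.014 m or distance between cell1 and slot4 below 0.014 m or distance between cell1 and slot5 below 0.014 m or distance between cell1 and slot6 below 0.014 m) and angle between the x axis of each of cell1, cell2, cell3, cell4, cell5, cell6 and the x axis of slot3, either way round below 0.15 rad and angle between each of cell1, cell2, cell3, cell4, cell5, cell6's own x axis and vertical below 1.4 rad and (distance between cell2 and slot1 below 0.014 m or distance between cell2 and slot2 below 0.014 m or distance between cell2 and slot3 below 0.014 m or distance between cell2 and slot4 below 0.014 m or distance between cell2 and slot5 below 0.014 m or distance between cell2 and slot6 below 0.014 m) and (distance between cell3 and slot1 below 0.014 m or distance between cell3 and slot2 below 0.014 m or distance between cell3 and slot3 below 0.014 m or distance between cell3 and slot4 below 0.014 m or distance between cell3 and slot5 below 0.014 m or distance between cell3 and slot6 below 0.014 m) and (distance between cell4 and slot1 below 0.014 m or distance between cell4 and slot2 below 0.014 m or distance between cell4 and slot3 below 0.014 m or distance between cell4 and slot4 below 0.014 m or distance between cell4 and slot5 below 0.014 m or distance between cell4 and slot6 below 0.014 m) and (distance between cell5 and slot1 below 0.014 m or distance between cell5 and slot2 below 0.014 m or distance between cell5 and slot3 below 0.014 m or distance between cell5 and slot4 below 0.014 m or distance between cell5 and slot5 below 0.014 m or distance between cell5 and slot6 below 0.014 m) and (distance between cell6 and slot1 below 0.014 m or distance between cell6 and slot2 below 0.014 m or distance between cell6 and slot3 below 0.014 m or distance between cell6 and slot4 below 0.014 m or distance between cell6 and slot5 below 0.014 m or distance between cell6 and slot6 below 0.014 m) and value of joint cassette above 0.12 m), for 0.3 s.
3. the loaded cassette is fully home ((distance between cell1 and slot1 below 0.014 m or distance between cell1 and slot2 below 0.014 m or distance between cell1 and slot3 below 0.014 m or distance between cell1 and slot4 below 0.014 m or distance between cell1 and slot5 below 0.014 m or distance between cell1 and slot6 below 0.014 m) and angle between the x axis of each of cell1, cell2, cell3, cell4, cell5, cell6 and the x axis of slot3, either way round below 0.15 rad and angle between each of cell1, cell2, cell3, cell4, cell5, cell6's own x axis and vertical below 1.4 rad and (distance between cell2 and slot1 below 0.014 m or distance between cell2 and slot2 below 0.014 m or distance between cell2 and slot3 below 0.014 m or distance between cell2 and slot4 below 0.014 m or distance between cell2 and slot5 below 0.014 m or distance between cell2 and slot6 below 0.014 m) and (distance between cell3 and slot1 below 0.014 m or distance between cell3 and slot2 below 0.014 m or distance between cell3 and slot3 below 0.014 m or distance between cell3 and slot4 below 0.014 m or distance between cell3 and slot5 below 0.014 m or distance between cell3 and slot6 below 0.014 m) and (distance between cell4 and slot1 below 0.014 m or distance between cell4 and slot2 below 0.014 m or distance between cell4 and slot3 below 0.014 m or distance between cell4 and slot4 below 0.014 m or distance between cell4 and slot5 below 0.014 m or distance between cell4 and slot6 below 0.014 m) and (distance between cell5 and slot1 below 0.014 m or distance between cell5 and slot2 below 0.014 m or distance between cell5 and slot3 below 0.014 m or distance between cell5 and slot4 below 0.014 m or distance between cell5 and slot5 below 0.014 m or distance between cell5 and slot6 below 0.014 m) and (distance between cell6 and slot1 below 0.014 m or distance between cell6 and slot2 below 0.014 m or distance between cell6 and slot3 below 0.014 m or distance between cell6 and slot4 below 0.014 m or distance between cell6 and slot5 below 0.014 m or distance between cell6 and slot6 below 0.014 m) and value of joint cassette below 0.006 m), for 0.2 s.
4. the start button is pressed (value of joint start above 0.004 m), for 0.02 s.
At the end, for the whole second after the job is handed in: Every cell present lies in a slot: its middle within 14 mm of the slot point, its axis within 0.15 rad of the slot, button end uphill, at rest; the cassette is home (less than 6 mm out); the start button has been pressed after that and is up again; the bystanders are where they were (within 30 mm) (all of step 3 and value of joint start below 0.002 m and linear speed of each of cell1, cell2, cell3, cell4, cell5, cell6 below 0.02 m/s); the robot touches nothing.
It fails at once if the camera battery is moved more than 30 mm (distance of camera_battery from where it was at the start of the episode above 0.03 m).
It fails at once if the phone pack is moved more than 30 mm (distance of phone_pack1 from where it was at the start of the episode above 0.03 m).
It fails at once if the phone pack is moved more than 30 mm (distance of phone_pack2 from where it was at the start of the episode above 0.03 m).
It fails at once if the fuse holder is moved more than 30 mm (distance of fuse_holder from where it was at the start of the episode above 0.03 m).
It fails at once if the mallet is moved more than 30 mm (distance of mallet from where it was at the start of the episode above 0.03 m).
Of cell1, cell2, cell3, cell4, cell5, cell6 only 4 to 6 are there at a start; the rules pass over those that are not, and their reading is None.
At some moment in a run one of cell1, cell2, cell3, cell4, cell5, cell6 may be knocked a few centimetres aside while the robot is not near it.
Once in a run the grip may slacken for a moment while it holds something.
It also fails if it takes over 210 s, if anything falls off the work surface, if the arm or the gripper's body presses on something with over 40 N, if the wrist force passes 120 N, or if a joint passes its speed limit or range.

## Working session

There is one attempt and no reset: what is moved stays moved. The work goes in short steps, Python scripts to look and compute and a tool call to move; the robot and the scene stay as the last step left them, time stands still between calls to the robot, and variables do not carry over. Pictures are saved under pics/ and viewed, about 12 in all and at most 16, crops included, and the job is handed in when it is done.

Besides the shell and the picture viewer there is one more tool, called after "Call:" as name(argument=value, ...) on one line, values as JSON. move_arm: Moves the arm, as the interface text tells. Shifts and turns lie within -1 to 1; 1 stands for 25 cm of shift or 90 degrees of turn. Its arguments: {"type":"object","properties":{"increments":{"type":"array","items":{"type":"array","items":{"type":"array","items":{"type":"number","minimum":-1,"maximum":1}}}},"gripper":{"type":"number"},"squeeze":{"type":"number"}},"required":["increments"]}

```bash
ls; mkdir -p pics; cat > h.py <<'E'
import numpy as np, cv2
from station import ctrl
from scipy.spatial.transform import Rotation as R
def save(img,name): cv2.imwrite('pics/'+name+'.png',cv2.cvtColor(np.ascontiguousarray(img),cv2.COLOR_RGB2BGR))
def ext(im,o=None):
    if 'extrinsics' in im: return np.array(im['extrinsics'])
    T=np.eye(4);T[:3,:3]=R.from_rotvec(o['tool_rot']).as_matrix();T[:3,3]=o['tool_pos']
    return T@np.array(im['tool_from_camera'])
def cloud(im,o=None):
    d=im['depth'];K=np.array(im['K']);v,u=np.mgrid[0:400,0:640]
    p=np.stack([(u-K[0,2])/K[0,0]*d,-(v-K[1,2])/K[1,1]*d,-d],-1);E=ext(im,o)
    return p@E[:3,:3].T+E[:3,3]
def proj(P,im,o=None):
    E=np.linalg.inv(ext(im,o));p=E[:3,:3]@np.array(P)+E[:3,3];K=np.array(im['K'])
    return K[0,0]*p[0]/-p[2]+K[0,2],K[1,1]*p[1]/p[2]+K[1,2]
E
python3 - <<'E'
from h import *
o=ctrl.get_obs();print(o)
for n in ['scene','top']:
    im=ctrl.get_image(n);save(im['pixels'],n+'0');print(n,im['K'],im['extrinsics'],[k for k in im])
    np.savez('pics/'+n+'0.npz',**{k:v for k,v in im.items()})
E
```

```text
pics
{'t': 0.0, 'q': array([ 1.11600390e+00,  5.33617882e-02,  1.61437006e+00, -9.03247482e-07,
        1.47601444e+00, -1.19016164e-01]), 'dq': array([-1.39742573e-03, -1.00376754e-05,  1.25090937e-03,  6.39938042e-04,
       -2.90550554e-04,  1.24002455e-03]), 'effort': array([ 6.56818975e-04, -3.93683803e+01, -3.70174456e+01, -2.58724464e-05,
        7.06340492e-03,  5.71570204e-07]), 'tool_pos': array([0.20566955, 0.58952354, 0.24401452]), 'tool_rot': array([-0.95950811,  1.35148599,  0.957802  ]), 'contact_force': array([ 0.21536232, -0.16043569,  0.47234935]), 'wrist_torque': array([-0.00949501,  0.00908536,  0.02604739]), 'opening': 0.08527798342222229}
scene [[396.89027448   0.         325.23888898]
 [  0.         396.89027448 201.14833739]
 [  0.           0.           1.        ]] [[-0.6850743  -0.45421965  0.56952411  1.3731282 ]
 [ 0.72828146 -0.44498332  0.52114869  0.63942225]
 [ 0.01671275  0.77179943  0.63564638  0.96800584]
 [ 0.          0.          0.          1.        ]] ['pixels', 'depth', 'K', 'extrinsics']
top [[392.84297485   0.         319.9009975 ]
 [  0.         392.84297485 199.14573448]
 [  0.           0.           1.        ]] [[-0.00894701  0.98155591 -0.19096584  0.37580922]
 [-0.99993134 -0.01022745 -0.00572051 -0.05660467]
 [-0.0075681   0.19090155  0.98158001  1.17038844]
 [ 0.          0.          0.          1.        ]] ['pixels', 'depth', 'K', 'extrinsics']
```

View pics/top0.png

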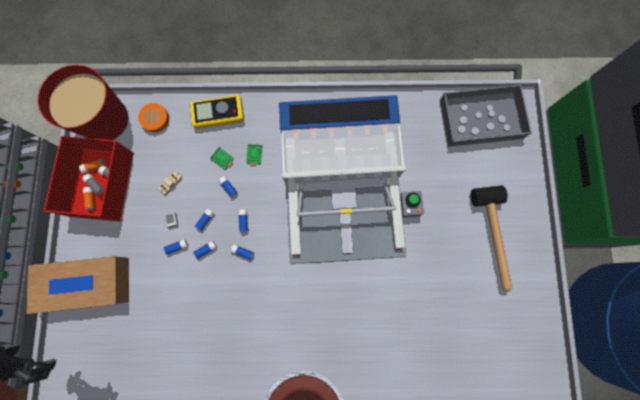

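View pics/scene0.png

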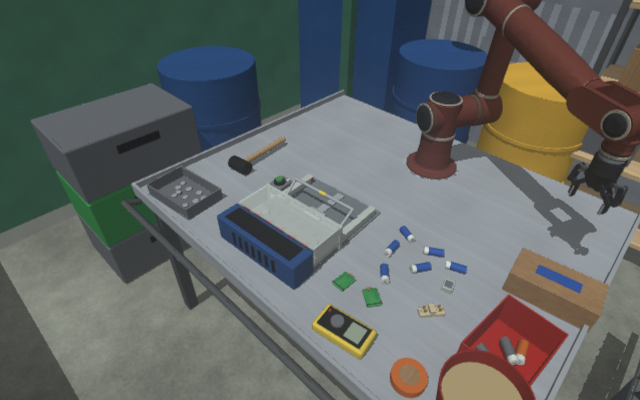

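Both views show six cells left of the station (top image: (228,187), (204,220), (243,221), (175,247), (205,250), (242,252)), the yellow band near (346,211) and the button at (413,200).

```bash
cat >> h.py <<'E'
def cells(im,o=None,box=(0.25,0.75,0.0,0.6),zmax=0.04,zmin=-0.02,amin=25):
    """blue blobs + their white ends -> centre, yaw of + end"""
    px=np.ascontiguousarray(im['pixels']);P=cloud(im,o);hsv=cv2.cvtColor(px,cv2.COLOR_RGB2HSV)
    ok=(P[...,0]>box[0])&(P[...,0]<box[1])&(P[...,1]>box[2])&(P[...,1]<box[3])&(P[...,2]<zmax)&(P[...,2]>zmin)
    b=((hsv[...,0]>100)&(hsv[...,0]<130)&(hsv[...,1]>130)&ok).astype(np.uint8)
    n,l,s,c=cv2.connectedComponentsWithStats(b);out=[]
    for i in range(1,n):
        if s[i,4]<amin: continue
        m=l==i;q=P[m];out.append((m,q,c[i]))
    return out,P,hsv
E
python3 - <<'E'
from h import *
ctrl.get_image('top');ctrl.get_image('scene')
for n in ['top','scene']:
    im={k:v for k,v in np.load(f'pics/{n}0.npz').items()}
    cs,P,hsv=cells(im)
    print(n)
    for m,q,c in cs:
        px=im['pixels'];dil=cv2.dilate(m.astype(np.uint8),np.ones((9,9)))>0
        w=dil&(hsv[...,1]<40)&(hsv[...,2]>215)
        pw=P[w].mean(0) if w.any() else np.nan*np.ones(3)
        print(c.round(),m.sum(),q.mean(0).round(3),'top z',np.percentile(q[:,2],95).round(3),'white',w.sum(),pw.round(3))
    for t in ['handle','start_top','slot3','station','cell1']:
        for r in ctrl.trace(n,t)[:(7 if t=='cell1' else 1)]:
            g=r['region']&(im['depth']>0);print(t,round(r['score'],2),np.round(r['pixel']),g.sum(),np.median(P[g],0).round(3))
    y=(hsv[...,0]>20)&(hsv[...,0]<33)&(hsv[...,1]>150)&(P[...,1]<0.05)&(P[...,1]>-0.3)&(P[...,2]<.12)&(P[...,0]>.2)&(P[...,0]<.7)
    print('yellow',y.sum(),P[y].mean(0).round(4),P[y].round(3).tolist()[:4])
    g=(hsv[...,0]>45)&(hsv[...,0]<80)&(hsv[...,1]>150)&(P[...,1]<-.1)&(P[...,1]>-0.4)&(P[...,2]<.12)&(P[...,0]<.7)
    print('green',g.sum(),P[g].mean(0).round(4))
E
```

```text
top
[229. 188.] 107 [0.637 0.224 0.023] top z 0.027 white 16 [0.664 0.243 0.023]
[202. 221.] 116 [0.536 0.297 0.023] top z 0.028 white 14 [0.565 0.283 0.024]
[243. 222.] 117 [0.532 0.178 0.023] top z 0.028 white 11 [0.563 0.183 0.024]
[172. 248.] 116 [0.459 0.382 0.023] top z 0.027 white 12 [0.474 0.354 0.024]
[202. 251.] 115 [0.449 0.295 0.023] top z 0.028 white 14 [0.468 0.269 0.024]
[244. 253.] 121 [0.443 0.172 0.023] top z 0.027 white 15 [0.457 0.202 0.024]
handle 0.67 [192. 345.] 2279 [ 0.636 -0.119  0.024]
start_top 0.62 [200. 414.] 69 [ 0.585 -0.315  0.071]
slot3 0.66 [186. 342.] 2314 [ 0.636 -0.117  0.024]
station 0.98 [179. 343.] 19442 [ 0.653 -0.121  0.059]
cell1 0.7 [217. 241.] 199 [0.536 0.18  0.022]
cell1 0.63 [217. 203.] 180 [0.543 0.292 0.022]
cell1 0.6 [250. 239.] 222 [0.445 0.178 0.022]
cell1 0.59 [185. 225.] 201 [0.641 0.228 0.022]
cell1 0.58 [249. 176.] 226 [0.462 0.375 0.022]
cell1 0.54 [250. 206.] 209 [0.453 0.29  0.022]
yellow 33 [ 0.5527 -0.1235  0.0899] [[0.558, -0.12, 0.088], [0.558, -0.123, 0.087], [0.558, -0.126, 0.084], [0.557, -0.128, 0.09]]
green 78 [ 0.
[... 420 characters left out ...]
0.024] top z 0.028 white 0 [nan nan nan]
handle 0.79 [197. 322.] 404 [ 0.559 -0.138  0.084]
slot3 0.61 [202. 338.] 100 [ 0.558 -0.052  0.089]
station 0.85 [227. 293.] 10540 [ 0.753 -0.076  0.096]
cell1 0.7 [253. 431.] 146 [0.465 0.292 0.022]
cell1 0.63 [264. 458.] 139 [0.474 0.381 0.021]
cell1 0.62 [274. 386.] 160 [0.655 0.235 0.023]
cell1 0.58 [232. 409.] 153 [0.456 0.186 0.02 ]
cell1 0.52 [265. 420.] 148 [0.556 0.3   0.022]
cell1 0.44 [249. 392.] 155 [0.548 0.187 0.022]
yellow 6 [ 0.5601 -0.1245  0.0907] [[0.561, -0.13, 0.093], [0.561, -0.13, 0.089], [0.562, -0.125, 0.092], [0.558, -0.123, 0.091]]
green 0 [nan nan nan]<stdin>:18: RuntimeWarning: Mean of empty slice.
  ret = um.true_divide(
```

```bash
cat >> h.py <<'E'
def go(tgt,yaw=None,o=None):
    """tool-frame shift (units) to reach tgt and turn (units) so the tool z axis lies along +-yaw (deg, world)"""
    o=o or ctrl.get_obs();M=R.from_rotvec(o['tool_rot']).as_matrix()
    d=M.T@(np.array(tgt)-o['tool_pos'])/0.25
    s='tool %s open %.3f | shift x %.3f y %.3f z %.3f'%(np.round(o['tool_pos'],4),o['opening'],*d)
    if yaw is not None:
        zy=np.degrees(np.arctan2(M[1,2],M[0,2]));a=(yaw-zy+90)%180-90   # wanted rise in world yaw
        t=-a*1.0 # tool x points down
        s+=' | zyaw %.1f turn %.3f (q6 %.2f)'%(zy,t/90,o['q'][5])
    print(s);return d
E
python3 - <<'E'
from h import *
im={k:v for k,v in np.load('pics/top0.npz').items()};P=cloud(im)
hsv=cv2.cvtColor(im['pixels'],cv2.COLOR_RGB2HSV)
b=(abs(P[...,0]-.555)<.03)&(abs(P[...,1]+.12)<.11)&(P[...,2]>.075)&(P[...,2]<.1)
v,u=np.where(b);c,d=[],[]
for uu in np.unique(u):
    q=P[:,uu][b[:,uu]]; c.append(q.mean(0))
c=np.array(c);k=np.polyfit(c[:,1],c[:,0],1);print('bar x=f(y)',k,'yaw',-np.degrees(np.arctan(k[0])),'z',np.median(c[:,2]),len(c))
# side rails: near z .037, outer edges per row
for lo,hi in [(.43,.5),(.5,.54)]:
    m=(P[...,0]>lo)&(P[...,0]<hi)&(P[...,1]<.1)&(P[...,1]>-.35)&(abs(P[...,2]-.037)<.007)
    for side in (0,1):
        q=P[m];q=q[(q[:,1]>-.12) if side else (q[:,1]<-.12)]
        print(lo,side,q.shape,q.mean(0).round(4),q[:,1].min().round(4),q[:,1].max().round(4), np.polyfit(q[:,0],q[:,1],1).round(4))
go([.55,-.12,.25],0)
E
```

```text
bar x=f(y) [-0.05207248  0.54499464] yaw 2.9808409633070165 z 0.08904702206721198 79
0.43 0 (149, 3) [ 0.4757 -0.2756  0.0363] -0.2898 -0.2625 [ 0.0462 -0.2976]
0.43 1 (194, 3) [0.4681 0.0241 0.0361] 0.011 0.0377 [ 0.0561 -0.0022]
0.5 0 (128, 3) [ 0.5194 -0.2737  0.0361] -0.2875 -0.2603 [ 0.0593 -0.3045]
0.5 1 (123, 3) [0.5194 0.0263 0.036 ] 0.014 0.0406 [0.0452 0.0029]
tool [0.206  0.5901 0.2453] open 0.085 | shift x -0.019 y -2.235 z -2.228 | zyaw 70.8 turn 0.786 (q6 -0.12)
```

Station yaw ≈ 3°, centre line passes the yellow band at about (0.556, −0.122), bar at z≈0.085.

Call:
move_arm(increments=[[[0,-0.09,-0.09,0],[0,-0.09,-0.09,0],[0,-0.09,-0.09,0],[0,-0.09,-0.09,0],[0,-0.09,-0.09,0],[0,-0.09,-0.09,0],[0,-0.09,-0.09,0],[0,-0.09,-0.09,0],[0,-0.09,-0.09,0],[0,-0.09,-0.09,0],[0,-0.09,-0.09,0],[0,-0.09,-0.09,0],[0,-0.09,-0.09,0],[0,-0.09,-0.09,0],[0,-0.09,-0.09,0],[0,-0.09,-0.09,0],[0,-0.09,-0.09,0],[0,-0.09,-0.09,0],[0,-0.09,-0.09,0],[0,-0.09,-0.09,0]]], gripper=0, squeeze=60)

```text
t: 2.37
tool_pos: [0.483, 0.0153, 0.2456]
tool_rot: [-0.958, 1.349, 0.958]
contact_force: [0.1, 0.1, 0.0]
opening: 0.0853
```

Call:
move_arm(increments=[[[0,-0.08,-0.08,0],[0,-0.08,-0.08,0],[0,-0.08,-0.08,0],[0,-0.08,-0.08,0],[0,-0.08,-0.08,0],[0,0,0,0.075],[0,0,0,0.075],[0,0,0,0.075],[0,0,0,0.075],[0,0,0,0.075],[0,0,0,0.075],[0,0,0,0.075],[0,0,0,0.075],[0,0,0,0.075],[0,0,0,0.075],[0,0,0,0],[0,0,0,0]]])

```text
t: 3.78
tool_pos: [0.544, -0.1104, 0.2454]
tool_rot: [-0.047, 1.57, 0.047]
contact_force: [0.0, -0.5, 0.1]
opening: 0.0853
```

```bash
python3 - <<'E'
from h import *
o=ctrl.get_obs();im=ctrl.get_image('wrist');save(im['pixels'],'w1');P=cloud(im,o)
hsv=cv2.cvtColor(np.ascontiguousarray(im['pixels']),cv2.COLOR_RGB2HSV)
y=(hsv[...,0]>20)&(hsv[...,0]<33)&(hsv[...,1]>150)&(P[...,2]<.12)&(P[...,2]>.06)
print('yellow',y.sum(),np.median(P[y],0).round(4),P[y].min(0),P[y].max(0))
top=y&(P[...,2]>np.percentile(P[y][:,2],70));print('crest',P[top].mean(0).round(4))
b=(abs(P[...,0]-.556)<.03)&(abs(P[...,1]+.12)<.11)&(P[...,2]>.083)&(P[...,2]<.1)
print('bar',b.sum(),np.polyfit(P[b][:,1],P[b][:,0],1))
go([.556,-.1225,.25],3)
E
```

```text
yellow 385 [ 0.5545 -0.1234  0.0903] [ 0.54871629 -0.1380127   0.08551752] [ 0.56116649 -0.10928067  0.09302514]
crest [ 0.5544 -0.1234  0.0914]
bar 3155 [-0.0549375   0.54735017]
tool [ 0.544  -0.1104  0.2454] open 0.085 | shift x -0.018 y -0.051 z 0.045 | zyaw 3.4 turn 0.005 (q6 -0.39)
```

View pics/w1.png

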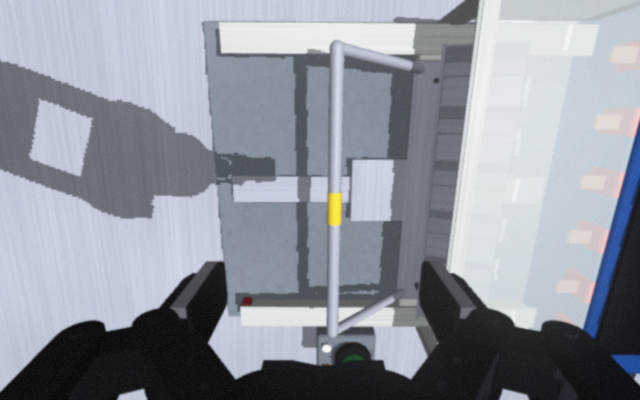

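Wrist view shows the bar with the yellow band at (335,208) px; consistent with the fit: handle (0.5545, −0.1234, 0.085), yaw 3.1°.

```bash
python3 -c "
from h import *
go([.5545,-.1234,.081],3.1)"
```

```text
tool [ 0.544  -0.1104  0.2454] open 0.085 | shift x 0.658 y -0.054 z 0.039 | zyaw 3.4 turn 0.004 (q6 -0.39)
```

Call:
move_arm(increments=[[[0,-0.027,0.019,0.004],[0,-0.027,0.019,0],[0.08,0,0,0],[0.08,0,0,0],[0.08,0,0,0],[0.08,0,0,0],[0.08,0,0,0],[0.08,0,0,0],[0.06,0,0,0],[0.06,0,0,0],[0.058,0,0,0],[0,0,0,0],[0,0,0,0]]], gripper=0.3)

```text
t: 4.92
tool_pos: [0.5539, -0.1237, 0.0799]
tool_rot: [-0.039, 1.572, 0.04]
contact_force: [0.2, 0.2, -0.1]
opening: 0.0596
```

Call:
move_arm(increments=[[[0,0,0,0],[0,0,0,0],[0,0,0,0],[0,0,0,0],[0,0,0,0],[0,0,0,0],[0,0,0,0],[0,0,0,0],[0,0,0,0],[0,0,0,0]]], gripper=1)

```text
t: 5.75
tool_pos: [0.555, -0.1237, 0.082]
tool_rot: [-0.04, 1.569, 0.039]
contact_force: [-1.1, -0.1, 5.4]
opening: 0.01
```

```bash
python3 -c "
from h import *
go([.5545-.165*.9985,-.1234-.165*.054,.081],3.1)"
```

```text
tool [ 0.555  -0.1237  0.082 ] open 0.010 | shift x 0.003 y -0.001 z -0.662 | zyaw 2.9 turn -0.002 (q6 -0.40)
```

Call:
move_arm(increments=[[[0,0,-0.02,0],[0,0,-0.04,0],[0,0,-0.04,0],[0,0,-0.04,0],[0,0,-0.04,0],[0,0,-0.04,0],[0,0,-0.04,0],[0,0,-0.04,0],[0,0,-0.04,0],[0,0,-0.04,0],[0,0,-0.04,0],[0,0,-0.04,0],[0,0,-0.04,0],[0,0,-0.04,0],[0,0,-0.04,0],[0,0,-0.03,0],[0,0,-0.02,0],[0,0,-0.006,0],[0,0,0,0],[0,0,0,0]]])

```text
t: 7.42
tool_pos: [0.3943, -0.1309, 0.0799]
tool_rot: [-0.039, 1.573, 0.041]
contact_force: [0.1, 0.5, -1.0]
opening: 0.0002
```

Call:
move_arm(increments=[[[0,0,0,0],[0,0,0,0],[0,0,0,0],[0,0,0,0],[-0.02,0,0,0],[-0.06,0,0,0],[-0.08,0,0,0],[-0.08,0,0,0],[-0.08,0,0,0],[-0.08,0,0,0],[-0.1,0,0,0],[-0.1,0,0,0],[-0.1,0,0,0],[0,0,0,0],[0,0,0,0]]], gripper=0.3)

```text
t: 8.67
tool_pos: [0.3964, -0.1319, 0.2578]
tool_rot: [-0.041, 1.566, 0.038]
contact_force: [0.2, -0.0, 0.2]
opening: 0.06
```

```bash
cat > look.py <<'E'
from h import *
def look(tag=None):
    for n in ['top','scene']:
        im=ctrl.get_image(n);cs,P,hsv=cells(im,amin=15)
        if tag:save(im['pixels'],n+tag)
        print(n)
        for m,q,c in cs:
            dil=cv2.dilate(m.astype(np.uint8),np.ones((9,9)))>0
            w=dil&(hsv[...,1]<40)&(hsv[...,2]>190)&(P[...,2]>.012)
            pw=P[w].mean(0) if w.any() else np.nan*np.ones(3);d=pw-q.mean(0)
            print(c.round(),m.sum(),q.mean(0).round(3),'white',w.sum(),pw.round(3),'yaw %.0f'%np.degrees(np.arctan2(d[1],d[0])))
if __name__=='__main__':
    import sys;look(sys.argv[1] if len(sys.argv)>1 else None)
E
python3 look.py a; python3 - <<'E'
from h import *
o=ctrl.get_obs();im=ctrl.get_image('wrist');save(im['pixels'],'w2');P=cloud(im,o)
hsv=cv2.cvtColor(np.ascontiguousarray(im['pixels']),cv2.COLOR_RGB2HSV)
y=(hsv[...,0]>20)&(hsv[...,0]<33)&(hsv[...,1]>150)&(P[...,2]<.12)&(P[...,2]>.06)
print('yellow',y.sum(),np.median(P[y],0).round(4))
E
```

```text
top
[229. 188.] 109 [0.636 0.223 0.023] white 28 [0.653 0.234 0.064] yaw 32
[202. 221.] 116 [0.536 0.298 0.023] white 27 [0.55  0.258 0.107] yaw -69
[243. 222.] 116 [0.531 0.178 0.023] white 25 [0.554 0.175 0.069] yaw -8
[172. 248.] 114 [0.459 0.382 0.023] white 24 [0.473 0.354 0.023] yaw -63
[202. 251.] 115 [0.449 0.295 0.023] white 26 [0.468 0.27  0.023] yaw -53
[244. 253.] 120 [0.443 0.172 0.023] white 27 [0.455 0.192 0.065] yaw 59
scene
[405. 231.] 63 [0.452 0.171 0.023] white 14 [0.462 0.201 0.024] yaw 71
[394. 245.] 59 [0.534 0.184 0.024] white 11 [0.567 0.186 0.025] yaw 4
[436. 251.] 93 [0.46  0.3   0.022] white 20 [0.476 0.273 0.024] yaw -60
[423. 266.] 90 [0.545 0.305 0.022] white 18 [0.571 0.288 0.024] yaw -32
[458. 267.] 104 [0.471 0.385 0.021] white 23 [0.481 0.355 0.023] yaw -72
[384. 269.] 73 [0.643 0.224 0.024] white 13 [0.667 0.243 0.024] yaw 38
yellow 372 [ 0.441  -0.1291  0.0903]
```

View pics/w2.png

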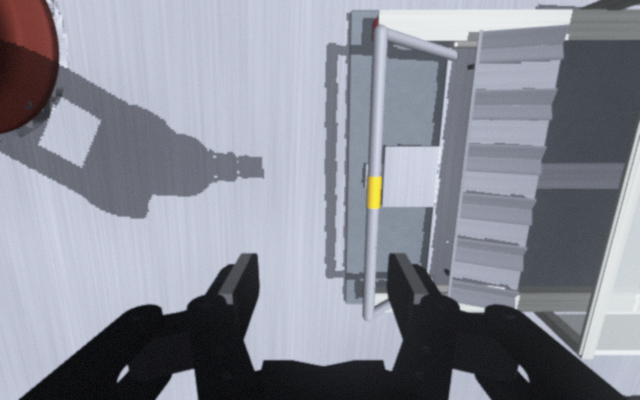

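The wrist view shows the grip slipped (handle at x=0.441, drawn ~114 mm). Regrip and pull on.

```bash
python3 -c "
from h import *
go([.441,-.1293,.080],3.1)"
```

```text
tool [ 0.3949 -0.1312  0.2543] open 0.060 | shift x 0.697 y -0.003 z 0.186 | zyaw 2.9 turn -0.002 (q6 -0.55)
```

Call:
move_arm(increments=[[[0,0,0.06,0],[0,0,0.06,0],[0,-0.003,0.066,0],[0.08,0,0,0],[0.08,0,0,0],[0.08,0,0,0],[0.08,0,0,0],[0.08,0,0,0],[0.08,0,0,0],[0.06,0,0,0],[0.06,0,0,0],[0.06,0,0,0],[0.037,0,0,0],[0,0,0,0],[0,0,0,0]]])

```text
t: 10.07
tool_pos: [0.4411, -0.1295, 0.0805]
tool_rot: [-0.039, 1.573, 0.041]
contact_force: [-0.9, 0.3, -1.0]
opening: 0.0599
```

Call:
move_arm(increments=[[[0,0,0,0],[0,0,0,0],[0,0,0,0],[0,0,0,0],[0,0,0,0],[0,0,0,0],[0,0,0,0],[0,0,0,0],[0,0,-0.015,0],[0,0,-0.02,0],[0,0,-0.02,0],[0,0,-0.02,0],[0,0,-0.02,0],[0,0,-0.02,0],[0,0,-0.02,0],[0,0,-0.02,0],[0,0,-0.015,0],[0,0,-0.01,0],[0,0,-0.006,0],[0,0,0,0]]], gripper=1, squeeze=90)

```text
t: 11.73
tool_pos: [0.3948, -0.1319, 0.0814]
tool_rot: [-0.04, 1.572, 0.04]
contact_force: [-0.6, 0.8, -0.2]
opening: 0.0003
```

Call:
move_arm(increments=[[[0,0,0,0],[0,0,0,0],[0,0,0,0],[0,0,0,0],[-0.02,0,0,0],[-0.06,0,0,0],[-0.08,0,0,0],[-0.08,0,0,0],[-0.08,0,0,0],[-0.08,0,0,0],[-0.1,0,0,0],[-0.1,0,0,0],[-0.1,0,0,0],[0,0,0,0],[0,0,0,0]]], gripper=0.3)

```text
t: 12.98
tool_pos: [0.3963, -0.1327, 0.2585]
tool_rot: [-0.041, 1.567, 0.038]
contact_force: [0.1, -0.3, -1.0]
opening: 0.0597
```

```bash
python3 - <<'E'
from h import *
o=ctrl.get_obs();im=ctrl.get_image('wrist');save(im['pixels'],'w3');P=cloud(im,o)
hsv=cv2.cvtColor(np.ascontiguousarray(im['pixels']),cv2.COLOR_RGB2HSV)
y=(hsv[...,0]>20)&(hsv[...,0]<33)&(hsv[...,1]>150)&(P[...,2]<.12)&(P[...,2]>.06)
print('yellow',y.sum(),np.median(P[y],0).round(4))
h=np.array([.3947,-.132]);c,s=np.cos(np.radians(3.05)),np.sin(np.radians(3.05))
# profile along/ across the slot row in station axes (rel. to handle)
Q=P[...,:2]-[np.median(P[y][:,0]),np.median(P[y][:,1])];X=Q@[c,s];Y=Q@[-s,c];Z=P[...,2]
print('z across slots at X=.13'); 
for yy in np.arange(-.15,.151,.0065):
    m=(abs(X-.13)<.005)&(abs(Y-yy)<.0025);print('%.4f:%.4f'%(yy,np.median(Z[m]) if m.sum() else 0),end=' ')
print('\nz along, Y=-.026')
for xx in np.arange(.08,.18,.004):
    m=(abs(X-xx)<.0025)&(abs(Y+.026)<.004);print('%.3f:%.4f'%(xx,np.median(Z[m]) if m.sum() else 0),end=' ')
E
```

```text
yellow 358 [ 0.4409 -0.1292  0.0903]
z across slots at X=.13
-0.1500:0.0000 -0.1435:0.0534 -0.1370:0.0483 -0.1305:0.0420 -0.1240:0.0483 -0.1175:0.0451 -0.1110:0.0434 -0.1045:0.0440 -0.0980:0.0442 -0.0915:0.0534 -0.0850:0.0482 -0.0785:0.0427 -0.0720:0.0477 -0.0655:0.0454 -0.0590:0.0434 -0.0525:0.0434 -0.0460:0.0438 -0.0395:0.0533 -0.0330:0.0488 -0.0265:0.0429 -0.0200:0.0484 -0.0135:0.0518 -0.0070:0.0435 -0.0005:0.0438 0.0060:0.0437 0.0125:0.0544 0.0190:0.0486 0.0255:0.0432 0.0320:0.0485 0.0385:0.0523 0.0450:0.0440 0.0515:0.0437 0.0580:0.0436 0.0645:0.0530 0.0710:0.0485 0.0775:0.0427 0.0840:0.0478 0.0905:0.0535 0.0970:0.0442 0.1035:0.0442 0.1100:0.0437 0.1165:0.0521 0.1230:0.0487 0.1295:0.0428 0.1360:0.0481 0.1425:0.0539 0.1490:0.0363 
z along, Y=-.026
0.080:0.0195 0.084:0.0192 0.088:0.0194 0.092:0.0194 0.096:0.0195 0.100:0.0204 0.104:0.0198 0.108:0.0338 0.112:0.0363 0.116:0.0378 0.120:0.0396 0.124:0.0408 0.128:0.0427 0.132:0.0444 0.136:0.0461 0.140:0.0472 0.144:0.0488 0.148:0.0508 0.152:0.0523 0.156:0.0536 0.160:0.0558 0.164:0.0570 0.168:0.0579 0.172:0.0000 0.176:0.0000
```

The V slots sit at Y=±26, ±78, ±130 mm as expected, but the handle hasn't moved (0.441). Gripping the round bar slips, so I'll hook it from behind with shut fingers instead.

```bash
python3 -c "
from h import *
go([.441+.04,-.1293+.0022,.072],3.1)"
```

```text
tool [ 0.3956 -0.1323  0.2567] open 0.059 | shift x 0.739 y 0.004 z 0.342 | zyaw 2.9 turn -0.002 (q6 -0.55)
```

Call:
move_arm(increments=[[[0,0,0.08,0],[0,0,0.08,0],[0,0,0.08,0],[0,0.003,0.1,0],[0,0,0,0],[0,0,0,0],[0.08,0,0,0],[0.08,0,0,0],[0.08,0,0,0],[0.08,0,0,0],[0.08,0,0,0],[0.08,0,0,0],[0.06,0,0,0],[0.06,0,0,0],[0.06,0,0,0],[0.06,0,0,0],[0.02,0,0,0],[0,0,0,0],[0,0,0,0]]], gripper=1)

```text
t: 14.62
tool_pos: [0.4797, -0.1271, 0.0716]
tool_rot: [-0.039, 1.571, 0.04]
contact_force: [-0.2, -0.9, 0.2]
opening: -0.0002
```

Call:
move_arm(increments=[[[0,0,-0.015,0],[0,0,-0.015,0],[0,0,-0.015,0],[0,0,-0.015,0],[0,0,-0.015,0],[0,0,-0.015,0],[0,0,-0.015,0],[0,0,-0.015,0],[0,0,-0.015,0],[0,0,-0.015,0],[0,0,-0.015,0],[0,0,-0.015,0],[0,0,-0.015,0],[0,0,0,0]]])

```text
t: 15.78
tool_pos: [0.4516, -0.1327, 0.0831]
tool_rot: [-0.044, 1.515, 0.029]
contact_force: [56.0, 5.7, -4.4]
opening: 0.0002
```

```bash
cat > hd.py <<'E'
from h import *
def hand():
    im=ctrl.get_image('top');P=cloud(im);hsv=cv2.cvtColor(np.ascontiguousarray(im['pixels']),cv2.COLOR_RGB2HSV)
    y=(hsv[...,0]>20)&(hsv[...,0]<33)&(hsv[...,1]>110)&(P[...,1]<0.0)&(P[...,1]>-0.25)&(P[...,2]>.06)&(P[...,2]<.11)&(P[...,0]>.3)&(P[...,0]<.6)
    b=(P[...,2]>.075)&(P[...,2]<.1)&(P[...,0]<.6)&(P[...,0]>.35)&(((P[...,1]<.0)&(P[...,1]>-.06))|((P[...,1]<-.19)&(P[...,1]>-.24)))
    q=P[b];q=q[q[:,0]<q[:,0].min()+.03]
    print('yellow',y.sum(),P[y].mean(0).round(4) if y.any() else '','bar x at y=-.13: %.4f n=%d'%(np.polyval(np.polyfit(q[:,1],q[:,0],1),-.13),len(q)))
    return im
if __name__=='__main__': 
    save(hand()['pixels'],'hand')
    o=ctrl.get_obs();print(o['tool_pos'],o['contact_force'])
E
python3 hd.py
```

```text
yellow 0  bar x at y=-.13: 0.4310 n=92
[ 0.45159924 -0.13270283  0.08317378] [56.31655471  5.46571791 -4.19001046]
```

56 N of resistance with the bar hardly moving: likely the outer stop, with the cassette having begun partly out. Back off and verify against the hood edge.

Call:
move_arm(increments=[[[0,0,0.04,0],[0,0,0.04,0],[0,0,0.04,0],[0,0,0.04,0],[-0.08,0,0,0],[-0.1,0,0,0],[-0.1,0,0,0],[-0.1,0,0,0],[-0.1,0,0,0],[-0.1,0,0,0],[-0.1,0,0,0],[-0.1,0,0,0],[0,0,0,0],[0,0,0,0]]])

```text
t: 17.0
tool_pos: [0.4719, -0.1279, 0.2674]
tool_rot: [-0.04, 1.569, 0.039]
contact_force: [-0.1, 0.1, 0.2]
opening: 0.0002
```

```bash
python3 hd.py; python3 - <<'E'
from h import *
im=ctrl.get_image('top');save(cv2.resize(im['pixels'][80:280,250:450],(800,800)),'t_s'[:3]) 
save(cv2.resize(im['pixels'][90:270,270:440],(680,720))[:600],'ts')
P=cloud(im)
for vv in range(120,265,3): 
    q=P[vv,338:341].mean(0); print(vv,q.round(3).tolist(),end=' ')
E
```

```text
yellow 26 [ 0.431  -0.1238  0.0893] bar x at y=-.13: 0.4304 n=50
[ 0.47118666 -0.1275563   0.26562795] [-1.25179599 -0.28448768 -0.39182335]
120 [0.816, -0.108, 0.101] 123 [0.807, -0.107, 0.1] 126 [0.8, -0.108, 0.095] 129 [0.788, -0.107, 0.103] 132 [0.78, -0.107, 0.1] 135 [0.77, -0.107, 0.102] 138 [0.761, -0.107, 0.101] 141 [0.753, -0.106, 0.1] 144 [0.743, -0.106, 0.101] 147 [0.734, -0.106, 0.102] 150 [0.726, -0.106, 0.099] 153 [0.716, -0.106, 0.102] 156 [0.708, -0.106, 0.1] 159 [0.699, -0.105, 0.102] 162 [0.69, -0.105, 0.102] 165 [0.682, -0.105, 0.1] 168 [0.673, -0.105, 0.101] 171 [0.664, -0.105, 0.101] 174 [0.654, -0.104, 0.105] 177 [0.669, -0.108, 0.014] 180 [0.659, -0.108, 0.015] 183 [0.65, -0.108, 0.015] 186 [0.557, -0.091, 0.379] 189 [0.509, -0.083, 0.565] 192 [0.504, -0.083, 0.57] 195 [0.498, -0.083, 0.573] 198 [0.494, -0.083, 0.571] 201 [0.489, -0.083, 0.573] 204 [0.484, -0.083, 0.573] 207 [0.479, -0.082, 0.573] 210 [0.475, -0.082, 0.574] 213 [0.475, -0.084, 0.544] 216 [0.494, -0.09, 0.383] 219 [0.462, -0.083, 0.561] 222 [0.458, -0.083, 0.559] 225 [0.454, -0.083, 0.553] 228 [0.45, -0.083, 0.547] 231 [0.446, -0.083, 0.537] 234 [0.482, -0.099, 0.146] 237 [0.486, -0.105, 0.019] 240 [0.477, -0.105, 0.02] 243 [0.469, -0.105, 0.019] 246 [0.46, -0.104, 0.021] 249 [0.451, -0.104, 0.02] 252 [0.443, -0.105, 0.006] 255 [0.43, -0.101, 0.089] 258 [0.426, -0.104, 0.007] 261 [0.417, -0.104, -0.002] 264 [0.409, -0.104, -0.002]
```

View pics/ts.png

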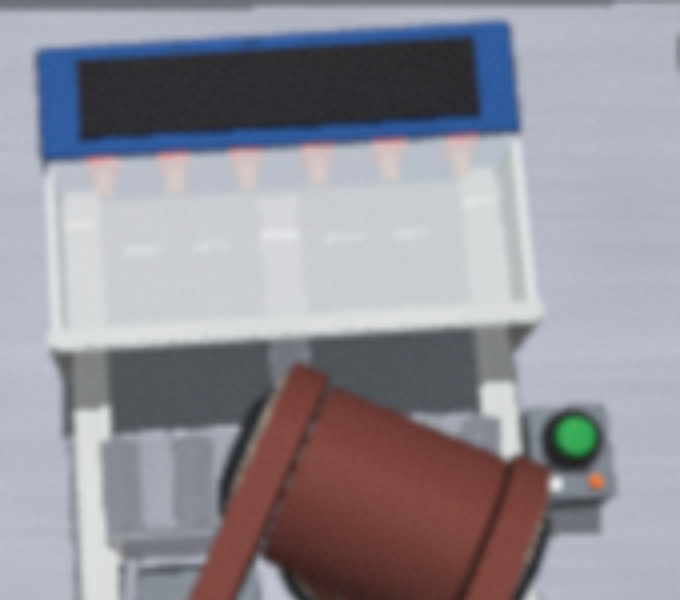

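Hood front edge at x≈0.654 → home handle ≈0.589, so bar at 0.432 is ~158 mm out: cassette is fully drawn (it began ~34 mm out). Now measure the slots and cells from the wrist.

```bash
python3 - <<'E'
from h import *
o=ctrl.get_obs();im=ctrl.get_image('wrist');P=cloud(im,o)
hsv=cv2.cvtColor(np.ascontiguousarray(im['pixels']),cv2.COLOR_RGB2HSV)
y=(hsv[...,0]>20)&(hsv[...,0]<33)&(hsv[...,1]>150)&(P[...,2]<.12)&(P[...,2]>.06)
h=np.median(P[y],0);print('yellow',y.sum(),h.round(4))
b=(abs(P[...,0]-h[0])<.025)&(abs(P[...,1]-h[1])<.11)&(P[...,2]>.083)&(P[...,2]<.1)
k=np.polyfit(P[b][:,1],P[b][:,0],1);a=-np.arctan(k[0]);print('bar yaw',np.degrees(a),b.sum())
a=np.radians(3.05);c,s=np.cos(a),np.sin(a)
Q=P[...,:2]-h[:2];X=Q@[c,s];Y=Q@[-s,c];Z=P[...,2]
from scipy.optimize import minimize_scalar
m=(abs(X-.14)<.02)&(abs(Y)<.145)&(Z>.035);xx,yy,zz=X[m],Y[m],Z[m]-(X[m]-.14)*np.tan(np.radians(22))
# V profile floor .0x + |dy|: correlate low z at V bottoms
for off in np.arange(-.006,.0061,.001):
    d=np.abs(((yy-off)-.026+.026)%.052-.026); v=d<.004; print('%.3f %.4f'%(off,zz[v].mean()),end=' ')
print('\n',m.sum())
for x in np.arange(.085,.12,.0025):
    q=(abs(X-x)<.0015)&(abs(Y-.0)<.1);print('%.4f:%.4f'%(x,np.percentile(Z[q],90)),end=' ')
E
```

```text
yellow 336 [ 0.4337 -0.1295  0.0904]
bar yaw 2.8792128444912963 2774
-0.006 0.0519 -0.005 0.0509 -0.004 0.0500 -0.003 0.0493 -0.002 0.0488 -0.001 0.0485 0.000 0.0484 0.001 0.0487 0.002 0.0493 0.003 0.0502 0.004 0.0513 0.005 0.0524 0.006 0.0535 
 11473
0.0850:0.3342 0.0875:0.3344 0.0900:0.3353 0.0925:0.3361 0.0950:0.3339 0.0975:0.0502 0.1000:0.0464 0.1025:0.0436 0.1050:0.0440 0.1075:0.0452 0.1100:0.0464 0.1125:0.0470 0.1150:0.0481 0.1175:0.0489
```

Call:
move_arm(increments=[[[0,0.1,0.015,0],[0,0.1,0.015,0],[0,0.1,0.015,0],[-0.03,0.1,0.015,0],[-0.04,0.1,0.015,0],[-0.04,0.1,0.015,0],[-0.04,0.1,0.015,0],[0,0.1,0.015,0],[0,0.1,0,0],[0,0.1,0,0],[0,0.08,0,0],[0,0,0,0],[0,0,0,0],[0,0,0,0]]], gripper=0.3)

```text
t: 18.32
tool_pos: [0.4875, 0.143, 0.3026]
tool_rot: [-0.04, 1.573, 0.039]
contact_force: [0.0, -0.6, 0.6]
opening: 0.06
```

```bash
cat > wl.py <<'E'
from h import *
def wl(tag=None):
    """wrist look: axis centre and yaw of + end for every cell seen"""
    o=ctrl.get_obs();im=ctrl.get_image('wrist')
    if tag: save(im['pixels'],tag)
    cs,P,hsv=cells(im,o,box=(.3,.8,.05,.6),amin=150,zmax=.035,zmin=.004);r=[]
    for m,q,c in cs:
        dil=cv2.dilate(m.astype(np.uint8),np.ones((41,41)))>0
        w=(hsv[...,1]<45)&(hsv[...,2]>150)&dil&(P[...,2]>.010)&(P[...,2]<.035)
        a=P[m|w];a=a[np.linalg.norm(a[:,:2]-q[:,:2].mean(0),axis=1)<.055]
        ctr,(ww,hh),ang=cv2.minAreaRect((a[:,:2]*1000).astype(np.float32));
        box=cv2.boxPoints((ctr,(ww,hh),ang));e=[box[1]-box[0],box[2]-box[1]];e=max(e,key=np.linalg.norm);e/=np.linalg.norm(e)
        d=P[w].mean(0)-q.mean(0);e*=np.sign(e@d[:2]) 
        ca=a[a[:,2]>np.percentile(a[:,2],60)][:,:2]   # crest
        n=np.array([-e[1],e[0]]);x=(np.array(ctr)/1000)@e;yc=np.median(ca@n)
        p=x*e+yc*n;r.append((p,np.degrees(np.arctan2(e[1],e[0]))))
        print(c.round(),'ctr',p.round(4),'yaw %.1f'%r[-1][1],'size',np.round(sorted((ww,hh)),1),'crest %.4f'%np.percentile(a[:,2],90),'n',m.sum(),w.sum())
    return r
if __name__=='__main__':
    import sys;wl(sys.argv[1] if len(sys.argv)>1 else None);go([.5,.15,.3])
E
python3 wl.py w4; python3 look.py
```

```text
[299.  33.] ctr [0.4555 0.288 ] yaw -60.5 size [24.7 65.7] crest 0.0257 n 953 293
[375.  35.] ctr [0.5451 0.2944] yaw -34.6 size [25.3 64.9] crest 0.0257 n 982 267
[453. 107.] ctr [0.6434 0.2291] yaw 38.6 size [25.1 63.7] crest 0.0254 n 836 244
[291. 144.] ctr [0.4477 0.1803] yaw 67.1 size [24.1 64.3] crest 0.0258 n 730 252
[362. 141.] ctr [0.5404 0.1804] yaw 5.4 size [24.4 65.2] crest 0.0255 n 735 235
tool [0.4876 0.1428 0.303 ] open 0.059 | shift x 0.012 y 0.026 z 0.051
top
[243. 222.] 123 [0.532 0.179 0.023] white 23 [0.562 0.182 0.023] yaw 7
[202. 251.] 113 [0.449 0.295 0.023] white 29 [0.467 0.269 0.024] yaw -54
[246. 253.] 91 [0.442 0.167 0.023] white 0 [nan nan nan] yaw nan
scene
[405. 231.] 64 [0.452 0.17  0.022] white 14 [0.462 0.201 0.023] yaw 71
[394. 245.] 61 [0.534 0.184 0.023] white 11 [0.567 0.186 0.025] yaw 5
[436. 251.] 95 [0.46  0.3   0.022] white 20 [0.475 0.272 0.023] yaw -62
[423. 266.] 90 [0.545 0.305 0.023] white 18 [0.57  0.288 0.023] yaw -35
[458. 267.] 104 [0.472 0.385 0.022] white 23 [0.481 0.355 0.023] yaw -73
[384. 269.] 73 [0.642 0.224 0.024] white 13 [0.668 0.243 0.025] yaw 37
```

View pics/w4.png

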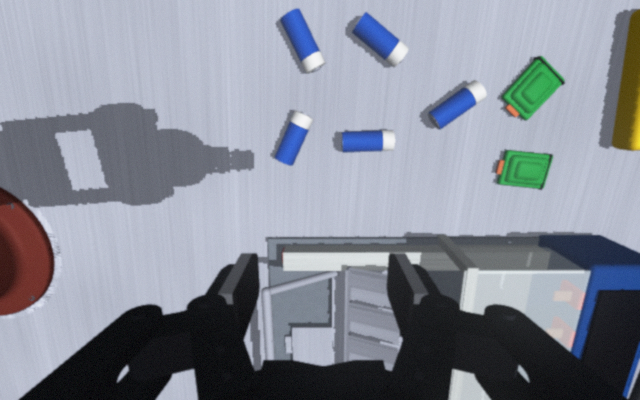

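Wrist view shows five cells sharply (centres (299,33), (375,35), (453,107), (291,144), (362,141) px), the sixth just out of view. Start with the cell at (0.5404, 0.1804), yaw 5°.

```bash
sed -i 's/a=(yaw-zy+90)%180-90 /a=(yaw-zy+180)%360-180 /' h.py; cat >> h.py <<'E'
def slot(k,dx=.005,z=.071,h=(.4337,-.1295),yaw=3.0):
    c,s=np.cos(np.radians(yaw)),np.sin(np.radians(yaw));X=.13+dx;Y=-.130+.052*(k-1)
    return [h[0]+X*c-Y*s,h[1]+X*s+Y*c,z]
E
python3 -c "
from h import *
go([.5404,.1804,.020],95.4); print(slot(1),slot(6))"
```

```text
tool [0.4879 0.1426 0.3036] open 0.060 | shift x 1.134 y 0.141 z 0.218 | zyaw 2.8 turn -1.029 (q6 0.09)
[np.float64(0.5753186615034501), np.float64(-0.25225648542529716), 0.071] [np.float64(0.5617113128802848), np.float64(0.007387193610892004), 0.071]
```

Call:
move_arm(increments=[[[0,0.07,0.109,0],[0,0.07,0.109,0],[0.06,0,0,-0.0735],[0.06,0,0,-0.0735],[0.06,0,0,-0.0735],[0.06,0,0,-0.0735],[0.06,0,0,-0.0735],[0.06,0,0,-0.0735],[0.06,0,0,-0.0735],[0.06,0,0,-0.0735],[0.06,0,0,-0.0735],[0.06,0,0,-0.0735],[0.06,0,0,-0.0735],[0.06,0,0,-0.0735],[0.06,0,0,-0.0735],[0.06,0,0,-0.0735],[0.04,0,0,0],[0,0,0,0],[0,0,0,0]]])

```text
t: 20.05
tool_pos: [0.5403, 0.1807, 0.0837]
tool_rot: [-1.277, 1.165, 1.278]
contact_force: [0.6, 0.3, 0.1]
opening: 0.0595
```

```bash
python3 -c "
from h import *
go([.5404,.1804,.020],95.4)"
```

```text
tool [0.5403 0.1807 0.0837] open 0.060 | shift x 0.255 y -0.000 z -0.001 | zyaw 95.3 turn -0.001 (q6 -1.47)
```

Call:
move_arm(increments=[[[0.08,0,0,0],[0.08,0,0,0],[0.06,0,0,0],[0.035,0,0,0],[0,0,0,0],[0,0,0,0]]], squeeze=30)

```text
t: 20.55
tool_pos: [0.5411, 0.1813, 0.021]
tool_rot: [-1.279, 1.162, 1.279]
contact_force: [-0.1, 0.0, 0.4]
opening: 0.0601
```

Call:
move_arm(increments=[[[0,0,0,0],[0,0,0,0],[0,0,0,0],[0,0,0,0],[0,0,0,0],[0,0,0,0]]], gripper=1)

```text
t: 21.05
tool_pos: [0.5417, 0.1815, 0.0219]
tool_rot: [-1.281, 1.16, 1.278]
contact_force: [-0.5, -0.3, 6.5]
opening: 0.0252
```

Call:
move_arm(increments=[[[-0.04,0,0,0],[-0.08,0,0,0],[-0.1,0,0,0],[-0.1,0,0,0],[-0.1,0,0,0],[-0.1,0,0,0],[-0.05,0,0,0.02],[0,0,0,0]]])

```text
t: 21.72
tool_pos: [0.5425, 0.1817, 0.1673]
tool_rot: [-1.259, 1.172, 1.252]
contact_force: [0.3, 0.1, -0.9]
opening: 0.0255
```

```bash
python3 -c "
from h import *
go(slot(1,z=.075),93)"
```

```text
tool [0.5425 0.1817 0.1673] open 0.025 | shift x 0.368 y -0.017 z -1.741 | zyaw 93.7 turn 0.008 (q6 -1.44)
```

Call:
move_arm(increments=[[[0,-0.017,-0.05,0.004],[0,0,-0.09,0.004],[0,0,-0.12,0],[0,0,-0.12,0],[0,0,-0.12,0],[0,0,-0.12,0],[0,0,-0.12,0],[0,0,-0.12,0],[0,0,-0.12,0],[0,0,-0.12,0],[0,0,-0.12,0],[0,0,-0.12,0],[0,0,-0.12,0],[0,0,-0.12,0],[0,0,-0.1,0],[0,0,-0.061,0],[0,0,0,0],[0,0,0,0],[0,0,0,0]]])

```text
t: 23.3
tool_pos: [0.5672, -0.2521, 0.1616]
tool_rot: [-1.246, 1.184, 1.25]
contact_force: [-0.1, 0.1, -1.0]
opening: 0.025
```

```bash
python3 -c "
from h import *
go(slot(1,z=.075),93);im=ctrl.get_image('wrist');save(im['pixels'],'w5')"
```

```text
tool [ 0.5672 -0.2521  0.1616] open 0.025 | shift x 0.346 y -0.033 z -0.003 | zyaw 93.0 turn 0.000 (q6 -2.16)
```

View pics/w5.png

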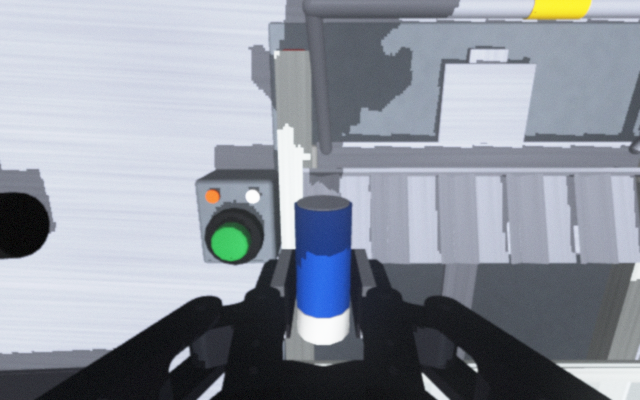

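Cell is held with the white end toward +x (uphill). Lower into slot 1.

Call:
move_arm(increments=[[[0.05,-0.033,-0.003,0],[0.08,0,0,0],[0.08,0,0,0],[0.05,0,0,0],[0.03,0,0,0],[0.02,0,0,0],[0.016,0,0,0],[0.012,0,0,0],[0.008,0,0,0],[0,0,0,0]]], squeeze=20)

```text
t: 24.18
tool_pos: [0.5764, -0.2525, 0.0788]
tool_rot: [-1.247, 1.183, 1.249]
contact_force: [-5.3, 4.9, 7.7]
opening: 0.0253
```

```bash
python3 -c "
from h import *
go(slot(1,z=.073),93);o=ctrl.get_obs();print(o['contact_force']);im=ctrl.get_image('wrist');save(im['pixels'],'w6')"
```

```text
tool [ 0.5764 -0.2525  0.0788] open 0.025 | shift x 0.023 y 0.004 z 0.001 | zyaw 93.0 turn 0.000 (q6 -2.16)
[-5.34242138  4.87295634  7.74356335]
```

View pics/w6.png

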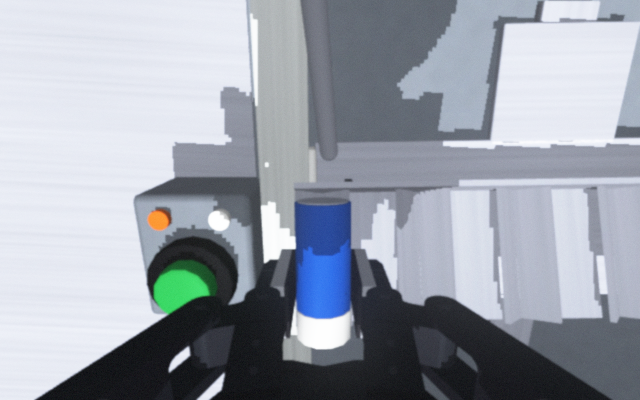

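Call:
move_arm(increments=[[[0.01,0,0,0],[0.01,0,0,0],[0.01,0,0,0],[0,0,0,0],[0,0,0,0]]])

```text
t: 24.65
tool_pos: [0.5767, -0.2524, 0.0725]
tool_rot: [-1.247, 1.182, 1.249]
contact_force: [-7.8, 6.6, 13.1]
opening: 0.0252
```

Call:
move_arm(increments=[[[0,0,0,0],[0,0,0,0],[0,0,0,0],[0,0,0,0]]], gripper=0.55)

```text
t: 24.98
tool_pos: [0.5763, -0.2536, 0.0691]
tool_rot: [-1.248, 1.184, 1.247]
contact_force: [0.3, -0.3, -0.4]
opening: 0.0384
```

Call:
move_arm(increments=[[[-0.02,0,0,0],[-0.04,0,0,0],[-0.08,0,0,0],[-0.1,0,0,0],[-0.1,0,0,0],[-0.1,0,0,0],[-0.1,0,0,0],[-0.06,0,0,0],[0,0.06,0.04,0],[0,0.08,0.06,0],[0,0.08,0.06,0],[0,0.08,0.06,0],[0,0.08,0,0],[0,0,0,0],[0,0,0,0]]])

```text
t: 26.23
tool_pos: [0.4779, -0.2034, 0.2192]
tool_rot: [-1.248, 1.184, 1.246]
contact_force: [0.6, 0.4, -0.4]
opening: 0.0385
```

```bash
cat > sl.py <<'E'
from h import *
def sl(tag=None):
    """cells in the slots, from the wrist: offset from each slot in station axes"""
    o=ctrl.get_obs();im=ctrl.get_image('wrist')
    if tag: save(im['pixels'],tag)
    cs,P,hsv=cells(im,o,box=(.45,.68,-.32,.06),zmin=.045,zmax=.12,amin=150)
    for m,q,c in cs:
        dil=cv2.dilate(m.astype(np.uint8),np.ones((41,41)))>0
        w=(hsv[...,1]<45)&(hsv[...,2]>150)&dil&(P[...,2]>.075)&(P[...,2]<.12)
        w&=(np.linalg.norm(P-np.median(q,0),axis=2)<.055)
        h=np.array([.4337,-.1295]);a=np.radians(3.);C=np.array([[np.cos(a),np.sin(a)],[-np.sin(a),np.cos(a)]])
        f=lambda p:np.c_[(p[:,:2]-h)@C.T,p[:,2]]
        b=f(q);ww=f(P[w]);t=b[b[:,2]>0]
        up=np.polyfit(b[:,0],b[:,2],1)[0]
        print(c.round(),'Y %.4f X %.3f..%.3f z %.3f..%.3f slope %.1f white X %.3f Y %.3f n%d'%(np.median(b[:,1]),*np.percentile(b[:,0],[2,98]),*np.percentile(b[:,2],[2,98]),np.degrees(np.arctan(up)),*(np.median(ww[:,:2],0) if len(ww) else (0,0)),len(ww)))
if __name__=='__main__':
    import sys;sl(sys.argv[1] if len(sys.argv)>1 else None)
E
python3 sl.py w7; python3 look.py
```

```text
top
[229. 188.] 108 [0.636 0.224 0.023] white 29 [0.653 0.234 0.064] yaw 33
[202. 221.] 115 [0.536 0.298 0.023] white 27 [0.564 0.283 0.024] yaw -28
[172. 248.] 116 [0.459 0.382 0.023] white 25 [0.469 0.338 0.07 ] yaw -77
[202. 251.] 115 [0.449 0.295 0.023] white 28 [0.468 0.269 0.023] yaw -54
[244. 253.] 121 [0.443 0.172 0.023] white 27 [0.454 0.191 0.067] yaw 59
scene
[405. 231.] 63 [0.451 0.17  0.022] white 14 [0.462 0.201 0.024] yaw 70
[436. 251.] 94 [0.461 0.3   0.022] white 20 [0.52  0.291 0.07 ] yaw -9
[423. 266.] 89 [0.545 0.305 0.023] white 18 [0.571 0.288 0.023] yaw -33
[458. 267.] 103 [0.471 0.385 0.022] white 23 [0.481 0.356 0.023] yaw -71
[384. 269.] 73 [0.643 0.224 0.024] white 13 [0.667 0.243 0.025] yaw 38
```

View pics/w7.png

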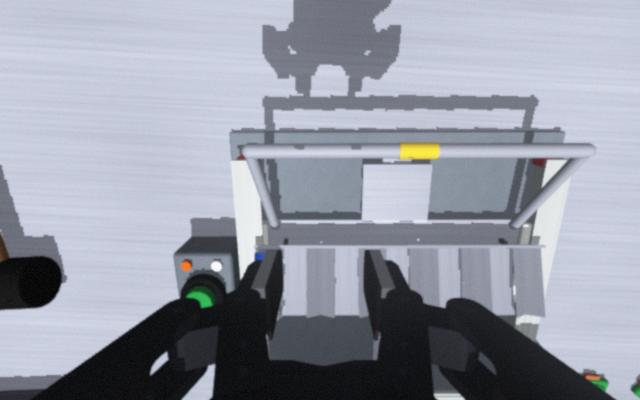

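The slot is hidden by the fingers from here; I'll check it with the fixed cameras while going to the next cell (0.4477, 0.1803).

```bash
sed -i "s/^def sl(tag=None):/def sl(tag=None,cam='wrist'):/; s/im=ctrl.get_image('wrist')/im=ctrl.get_image(cam)/; s/amin=150)/amin=(150 if cam=='wrist' else 15))/; s/np.ones((41,41))/np.ones((41,41) if cam=='wrist' else (13,13))/" sl.py
sed -i "s/    sl(sys.argv.*/    XX/; s/import sys;sl(.*/import sys;[sl(cam=c) for c in sys.argv[1:]]/" sl.py
python3 sl.py scene top; python3 -c "
from h import *
go([.4477,.1803,.02],157)"
```

```text
[297. 183.] Y -0.1211 X 0.112..0.143 z 0.063..0.080 slope 20.3 white X 0.161 Y -0.127 n21
tool [ 0.4789 -0.2036  0.2189] open 0.038 | shift x 0.796 y 0.044 z 1.540 | zyaw 93.0 turn -0.711 (q6 -2.17)
```

Call:
move_arm(increments=[[[0,0.044,0.06,0],[0,0,0.1,0],[0,0,0.12,0],[0,0,0.12,0],[0,0,0.12,0],[0,0,0.12,0],[0,0,0.12,0],[0,0,0.12,0],[0,0,0.12,0],[0,0,0.12,0],[0,0,0.12,0],[0,0,0.12,0],[0,0,0.1,0],[0,0,0.08,0],[0,0,0,0]]], gripper=0.3)

```text
t: 27.73
tool_pos: [0.4471, 0.1834, 0.2188]
tool_rot: [-1.25, 1.182, 1.252]
contact_force: [0.8, -0.1, 0.2]
opening: 0.0598
```

Call:
move_arm(increments=[[[0.05,0,0,-0.071],[0.05,0,0,-0.071],[0.05,0,0,-0.071],[0.05,0,0,-0.071],[0.05,0,0,-0.071],[0.05,0,0,-0.071],[0.05,0,0,-0.071],[0.05,0,0,-0.071],[0.05,0,0,-0.071],[0.05,0,0,-0.071],[0,0,0,0],[0,0,0,0]]])

```text
t: 28.73
tool_pos: [0.447, 0.1799, 0.0931]
tool_rot: [-1.996, 0.413, 2.0]
contact_force: [-0.1, 0.4, -0.4]
opening: 0.0597
```

```bash
python3 -c "
from h import *
go([.4477,.1803,.02],157.1)
import look;look.look()"
```

```text
tool [0.447  0.1799 0.0931] open 0.060 | shift x 0.293 y -0.003 z -0.002 | zyaw 156.7 turn -0.004 (q6 -2.51)
top
[229. 188.] 108 [0.637 0.224 0.023] white 28 [0.653 0.234 0.065] yaw 32
[203. 219.] 78 [0.542 0.295 0.023] white 26 [0.565 0.283 0.023] yaw -27
[168. 249.] 60 [0.456 0.392 0.023] white 0 [nan nan nan] yaw nan
[245. 253.] 85 [0.442 0.168 0.023] white 1 [ 0.376 -0.057  1.17 ] yaw -106
scene
[405. 232.] 37 [0.456 0.176 0.021] white 14 [0.462 0.201 0.023] yaw 76
[436. 251.] 94 [0.461 0.3   0.022] white 20 [0.475 0.273 0.024] yaw -61
[423. 266.] 90 [0.545 0.305 0.023] white 18 [0.571 0.288 0.023] yaw -33
[458. 267.] 105 [0.471 0.385 0.021] white 23 [0.481 0.356 0.023] yaw -71
[384. 269.] 73 [0.643 0.224 0.024] white 13 [0.667 0.243 0.025] yaw 38
```

Call:
move_arm(increments=[[[0.09,-0.003,-0.002,-0.004],[0.09,0,0,0],[0.07,0,0,0],[0.043,0,0,0],[0,0,0,0],[0,0,0,0]]], squeeze=30)

```text
t: 29.33
tool_pos: [0.4484, 0.181, 0.021]
tool_rot: [-2.003, 0.404, 2.003]
contact_force: [-0.1, -0.5, 0.5]
opening: 0.0596
```

Call:
move_arm(increments=[[[0,0,0,0],[0,0,0,0],[0,0,0,0],[0,0,0,0],[0,0,0,0],[0,0,0,0],[-0.04,0,0,0],[-0.06,0,0,0.07],[-0.06,0,0,0.07],[-0.06,0,0,0.07],[-0.06,0,0,0.07],[-0.06,0,0,0.07],[-0.06,0,0,0.07],[-0.06,0,0,0.07],[-0.06,0,0,0.07],[-0.06,0,0,0.07],[-0.03,0,0,0.075],[0,0,0,0],[0,0,0,0]]], gripper=1)

```text
t: 30.92
tool_pos: [0.4479, 0.181, 0.1734]
tool_rot: [-1.26, 1.175, 1.26]
contact_force: [0.1, -0.5, -1.6]
opening: 0.0251
```

```bash
python3 -c "
from h import *
go(slot(2,z=.075),93)"
```

```text
tool [0.4479 0.181  0.1734] open 0.025 | shift x 0.394 y -0.392 z -1.556 | zyaw 94.0 turn 0.011 (q6 -1.41)
```

Call:
move_arm(increments=[[[0,-0.02,-0.05,0],[0,-0.03,-0.09,0],[0,-0.03,-0.12,0],[0,-0.03,-0.12,0],[0,-0.03,-0.12,0],[0,-0.03,-0.12,0],[0,-0.03,-0.12,0],[0,-0.03,-0.12,0],[0,-0.03,-0.12,0],[0,-0.03,-0.12,0],[0,-0.03,-0.12,0],[0,-0.03,-0.12,0],[0,-0.03,-0.12,0],[0,-0.02,-0.1,0],[0,-0.01,-0.06,0.011],[0,0,-0.036,0],[0,0,0,0],[0,0,0,0]]])

```text
t: 32.42
tool_pos: [0.577, -0.2245, 0.1724]
tool_rot: [-1.244, 1.185, 1.247]
contact_force: [-0.4, -0.1, -0.8]
opening: 0.0253
```

```bash
python3 -c "
from h import *
go(slot(2,z=.075),93)"
```

```text
tool [ 0.577  -0.2245  0.1724] open 0.025 | shift x 0.390 y 0.012 z 0.097 | zyaw 92.8 turn -0.002 (q6 -2.11)
```

Call:
move_arm(increments=[[[0,0.012,0.05,0],[0.04,0,0.047,0],[0.08,0,0,0],[0.08,0,0,0],[0.07,0,0,0],[0.04,0,0,0],[0.02,0,0,0],[0.02,0,0,0],[0.02,0,0,0],[0.02,0,0,0],[0.02,0,0,0],[0,0,0,0],[0,0,0,0]]], squeeze=20)

```text
t: 33.5
tool_pos: [0.5738, -0.2009, 0.073]
tool_rot: [-1.245, 1.185, 1.246]
contact_force: [-6.3, 3.4, 8.4]
opening: 0.0251
```

```bash
python3 -c "
from h import *
go(slot(2,z=.07),93);go([.4555,.2880,.1],29.5)"
```

```text
tool [ 0.5738 -0.2009  0.073 ] open 0.025 | shift x 0.012 y 0.005 z 0.002 | zyaw 92.8 turn -0.002 (q6 -2.08)
tool [ 0.5738 -0.2009  0.073 ] open 0.025 | shift x -0.107 y 0.376 z 1.977 | zyaw 92.8 turn 0.704 (q6 -2.08)
```

Call:
move_arm(increments=[[[0,0,0,0],[0,0,0,0],[0,0,0,0],[0,0,0,0],[-0.02,0,0,0],[-0.05,0,0,0],[-0.1,0,0,0],[-0.1,0,0,0],[-0.1,0,0,0],[-0.1,0,0,0]]], gripper=0.55)

```text
t: 34.33
tool_pos: [0.5735, -0.2014, 0.1905]
tool_rot: [-1.246, 1.185, 1.244]
contact_force: [-0.1, 0.3, 0.3]
opening: 0.0386
```

Call:
move_arm(increments=[[[0,0.02,0.06,0],[0,0.02,0.1,0],[0,0.024,0.125,0],[0,0.024,0.125,0],[0,0.024,0.125,0],[0,0.024,0.125,0],[0,0.024,0.125,0],[0,0.024,0.125,0],[0,0.024,0.125,0],[0,0.024,0.125,0],[0,0.024,0.125,0],[0,0.024,0.125,0],[0,0.024,0.125,0],[0,0.024,0.125,0],[0,0.024,0.125,0],[0,0.014,0.11,0],[0,0.01,0.08,0],[0,0,0,0]]], gripper=0.3)

```text
t: 35.83
tool_pos: [0.4539, 0.2904, 0.1885]
tool_rot: [-1.247, 1.182, 1.249]
contact_force: [-0.1, -0.3, -0.6]
opening: 0.0595
```

Call:
move_arm(increments=[[[0,0,0,0.07],[0.02,0,0,0.07],[0.04,0,0,0.07],[0.04,0,0,0.07],[0.04,0,0,0.07],[0.04,0,0,0.07],[0.04,0,0,0.07],[0.04,0,0,0.07],[0.04,0,0,0.07],[0.04,0,0,0.074],[0,0,0,0],[0,0,0,0]]])

```text
t: 36.83
tool_pos: [0.4548, 0.2866, 0.1027]
tool_rot: [-0.405, 1.534, 0.405]
contact_force: [-0.6, -0.0, 0.2]
opening: 0.0597
```

```bash
python3 sl.py scene top; python3 -c "
from h import *
go([.4555,.2880,.02],29.5)
import look;look.look()"
```

```text
[297. 183.] Y -0.1225 X 0.110..0.148 z 0.063..0.080 slope 22.3 white X 0.160 Y -0.122 n32
[308. 189.] Y -0.0698 X 0.105..0.141 z 0.060..0.078 slope 22.9 white X 0.159 Y -0.074 n20
[391. 209.] Y -0.1274 X 0.100..0.139 z 0.060..0.080 slope 20.7 white X 0.150 Y -0.129 n45
[373. 210.] Y -0.0762 X 0.098..0.139 z 0.059..0.080 slope 22.5 white X 0.149 Y -0.076 n42
tool [0.4557 0.2872 0.1039] open 0.060 | shift x 0.336 y 0.003 z 0.000 | zyaw 29.6 turn 0.001 (q6 -0.09)
top
[229. 188.] 108 [0.637 0.224 0.023] white 28 [0.653 0.234 0.064] yaw 32
[202. 222.] 114 [0.535 0.298 0.023] white 27 [0.557 0.27  0.066] yaw -51
[204. 250.] 79 [0.453 0.289 0.023] white 29 [0.461 0.246 0.103] yaw -79
scene
[435. 252.] 77 [0.463 0.298 0.021] white 20 [0.475 0.272 0.023] yaw -66
[423. 266.] 91 [0.545 0.305 0.022] white 18 [0.571 0.288 0.023] yaw -33
[458. 267.] 106 [0.471 0.385 0.022] white 23 [0.482 0.356 0.024] yaw -71
[384. 269.] 73 [0.642 0.223 0.023] white 13 [0.667 0.243 0.025] yaw 37
```

Slots 1 and 2 correctly filled (slope ≈22°, white end uphill). Third cell.

Call:
move_arm(increments=[[[0.1,0.003,0,0],[0.1,0,0,0],[0.08,0,0,0],[0.053,0,0,0],[0,0,0,0],[0,0,0,0]]], squeeze=30)

```text
t: 37.53
tool_pos: [0.4547, 0.2878, 0.0197]
tool_rot: [-0.404, 1.534, 0.403]
contact_force: [0.2, 0.0, 0.1]
opening: 0.0599
```

Call:
move_arm(increments=[[[0,0,0,0],[0,0,0,0],[0,0,0,0],[0,0,0,0],[0,0,0,0],[0,0,0,0],[-0.04,0,0,0],[-0.06,0,0,-0.07],[-0.06,0,0,-0.07],[-0.06,0,0,-0.07],[-0.06,0,0,-0.07],[-0.06,0,0,-0.07],[-0.06,0,0,-0.07],[-0.06,0,0,-0.07],[-0.06,0,0,-0.07],[-0.06,0,0,-0.07],[-0.03,0,0,-0.074],[0,0,0,0],[0,0,0,0]]], gripper=1)

```text
t: 39.12
tool_pos: [0.4548, 0.2879, 0.1728]
tool_rot: [-1.243, 1.186, 1.243]
contact_force: [0.5, -1.0, -1.2]
opening: 0.025
```

```bash
python3 -c "
from h import *
go(slot(3,z=.07),93)"
```

```text
tool [0.4548 0.2879 0.1728] open 0.025 | shift x 0.411 y -0.379 z -1.765 | zyaw 92.6 turn -0.004 (q6 -1.19)
```

Call:
move_arm(increments=[[[0,-0.012,-0.05,0],[0,-0.02,-0.09,0],[0,-0.026,-0.12,0],[0,-0.026,-0.12,0],[0,-0.026,-0.12,0],[0,-0.026,-0.12,0],[0,-0.026,-0.12,0],[0,-0.026,-0.12,0],[0,-0.026,-0.12,0],[0,-0.026,-0.12,0],[0,-0.026,-0.12,0],[0,-0.026,-0.12,0],[0,-0.026,-0.12,0],[0,-0.026,-0.12,0],[0,-0.02,-0.1,0],[0,-0.01,-0.06,-0.004],[0,-0.005,-0.025,0],[0,0,0,0],[0,0,0,0],[0,0,0,0]]])

```text
t: 40.78
tool_pos: [0.5706, -0.1472, 0.1717]
tool_rot: [-1.249, 1.183, 1.251]
contact_force: [0.1, 0.2, -0.3]
opening: 0.0251
```

```bash
python3 -c "
from h import *
go(slot(3,z=.07),93)"
```

```text
tool [ 0.5706 -0.1472  0.1717] open 0.025 | shift x 0.407 y 0.003 z -0.005 | zyaw 93.2 turn 0.002 (q6 -2.01)
```

Call:
move_arm(increments=[[[0.04,0.003,-0.005,0],[0.08,0,0,0],[0.08,0,0,0],[0.07,0,0,0],[0.037,0,0,0],[0.02,0,0,0],[0.02,0,0,0],[0.02,0,0,0],[0.02,0,0,0],[0.02,0,0,0],[0,0,0,0],[0,0,0,0]]], squeeze=20)

```text
t: 41.78
tool_pos: [0.5723, -0.1501, 0.0734]
tool_rot: [-1.253, 1.181, 1.246]
contact_force: [-1.9, 0.5, 5.1]
opening: 0.0253
```

Call:
move_arm(increments=[[[0,0,0,0],[0,0,0,0],[0,0,0,0],[0,0,0,0],[-0.02,0,0,0],[-0.05,0,0,0],[-0.1,0,0,0],[-0.1,0,0,0],[-0.1,0,0,0],[-0.1,0,0,0]]], gripper=0.55)

```text
t: 42.62
tool_pos: [0.5706, -0.1494, 0.1905]
tool_rot: [-1.251, 1.182, 1.249]
contact_force: [0.4, 0.8, 0.2]
opening: 0.0383
```

```bash
python3 -c "
from h import *
go([.5451,.2944,.1],55.4)"
```

```text
tool [ 0.5706 -0.1494  0.1905] open 0.038 | shift x 0.361 y 0.004 z 1.778 | zyaw 93.2 turn 0.420 (q6 -2.01)
```

Call:
move_arm(increments=[[[0,0.004,0.06,0],[0,0,0.1,0],[0,0,0.125,0],[0,0,0.125,0],[0,0,0.125,0],[0,0,0.125,0],[0,0,0.125,0],[0,0,0.125,0],[0,0,0.125,0],[0,0,0.125,0],[0,0,0.125,0],[0,0,0.125,0],[0,0,0.125,0],[0,0,0.125,0],[0,0,0.08,0],[0,0,0.038,0],[0,0,0,0]]], gripper=0.3)

```text
t: 44.03
tool_pos: [0.5443, 0.2961, 0.1882]
tool_rot: [-1.252, 1.181, 1.252]
contact_force: [-0.3, -0.7, 0.4]
opening: 0.0601
```

Call:
move_arm(increments=[[[0.05,0,0,0.07],[0.05,0,0,0.07],[0.06,0,0,0.07],[0.06,0,0,0.07],[0.06,0,0,0.07],[0.06,0,0,0.07],[0,0,0,0],[0,0,0,0],[0,0,0,0]]])

```text
t: 44.78
tool_pos: [0.5456, 0.2938, 0.1041]
tool_rot: [-0.755, 1.435, 0.754]
contact_force: [-0.0, -0.3, 0.5]
opening: 0.0596
```

```bash
python3 sl.py scene top; python3 -c "
from h import *
go([.5451,.2944,.02],55.4)
import look;look.look()"
```

```text
[297. 184.] Y -0.1200 X 0.110..0.145 z 0.060..0.080 slope 23.5 white X 0.164 Y -0.124 n25
[307. 189.] Y -0.0701 X 0.104..0.146 z 0.059..0.081 slope 23.0 white X 0.164 Y -0.074 n21
[317. 195.] Y -0.0174 X 0.111..0.150 z 0.061..0.080 slope 20.7 white X 0.165 Y -0.022 n24
[390. 208.] Y -0.1264 X 0.103..0.141 z 0.061..0.078 slope 21.0 white X 0.154 Y -0.128 n45
[354. 210.] Y -0.0241 X 0.104..0.144 z 0.060..0.082 slope 22.2 white X 0.155 Y -0.025 n39
[372. 209.] Y -0.0753 X 0.101..0.141 z 0.059..0.079 slope 20.8 white X 0.152 Y -0.076 n43
tool [0.546  0.2943 0.1048] open 0.059 | shift x 0.339 y 0.004 z -0.002 | zyaw 55.4 turn 0.000 (q6 -0.59)
top
[229. 188.] 108 [0.637 0.224 0.023] white 31 [0.653 0.235 0.06 ] yaw 35
[206. 216.] 23 [0.552 0.289 0.022] white 28 [0.564 0.283 0.024] yaw -25
scene
[423. 266.] 86 [0.545 0.304 0.023] white 18 [0.571 0.288 0.023] yaw -32
[458. 267.] 108 [0.472 0.385 0.021] white 24 [0.481 0.355 0.023] yaw -72
[384. 269.] 73 [0.643 0.224 0.024] white 14 [0.667 0.243 0.025] yaw 38
```

Three in. The cassette has crept ~3 mm homeward from placing forces; I'll allow for that.

Call:
move_arm(increments=[[[0.1,0.004,-0.002,0],[0.1,0,0,0],[0.08,0,0,0],[0.058,0,0,0],[0,0,0,0],[0,0,0,0]]], squeeze=30)

```text
t: 45.48
tool_pos: [0.5436, 0.2944, 0.0183]
tool_rot: [-0.754, 1.437, 0.754]
contact_force: [-0.3, 0.5, 0.8]
opening: 0.0596
```

Call:
move_arm(increments=[[[0,0,0,0],[0,0,0,0],[0,0,0,0],[0,0,0,0],[0,0,0,0],[0,0,0,0],[-0.04,0,0,0],[-0.08,0,0,-0.07],[-0.1,0,0,-0.07],[-0.1,0,0,-0.07],[-0.1,0,0,-0.07],[-0.1,0,0,-0.07],[-0.1,0,0,-0.07],[0,0,0,0],[0,0,0,0]]], gripper=1)

```text
t: 46.73
tool_pos: [0.5447, 0.2948, 0.1758]
tool_rot: [-1.249, 1.18, 1.247]
contact_force: [-0.4, -0.4, -1.9]
opening: 0.0252
```

```bash
python3 -c "
from h import *
go(slot(4,z=.07,dx=.007),93)"
```

```text
tool [0.5447 0.2948 0.1758] open 0.025 | shift x 0.421 y -0.012 z -1.568 | zyaw 93.1 turn 0.001 (q6 -1.25)
```

Call:
move_arm(increments=[[[0,-0.012,-0.05,0],[0,0,-0.09,0],[0,0,-0.12,0],[0,0,-0.12,0],[0,0,-0.12,0],[0,0,-0.12,0],[0,0,-0.12,0],[0,0,-0.12,0],[0,0,-0.12,0],[0,0,-0.12,0],[0,0,-0.12,0],[0,0,-0.12,0],[0,0,-0.12,0],[0,0,-0.07,0],[0,0,-0.038,0],[0,0,0,0],[0,0,0,0]]])

```text
t: 48.15
tool_pos: [0.5676, -0.0966, 0.1721]
tool_rot: [-1.247, 1.184, 1.251]
contact_force: [0.3, 0.3, -1.7]
opening: 0.0253
```

```bash
python3 -c "
from h import *
go(slot(4,z=.07,dx=.007),93)"
```

```text
tool [ 0.5676 -0.0966  0.1721] open 0.025 | shift x 0.408 y -0.007 z 0.000 | zyaw 93.1 turn 0.001 (q6 -1.92)
```

Call:
move_arm(increments=[[[0.04,-0.007,0,0],[0.08,0,0,0],[0.08,0,0,0],[0.07,0,0,0],[0.037,0,0,0],[0.02,0,0,0],[0.02,0,0,0],[0.02,0,0,0],[0.02,0,0,0],[0.02,0,0,0],[0,0,0,0],[0,0,0,0]]], squeeze=20)

```text
t: 49.15
tool_pos: [0.5721, -0.0974, 0.0746]
tool_rot: [-1.253, 1.181, 1.246]
contact_force: [-2.9, -1.5, 5.8]
opening: 0.0254
```

Call:
move_arm(increments=[[[0,0,0,0],[0,0,0,0],[0,0,0,0],[0,0,0,0],[-0.02,0,0,0],[-0.05,0,0,0],[-0.1,0,0,0],[-0.1,0,0,0],[-0.1,0,0,0],[-0.1,0,0,0]]], gripper=0.55)

```text
t: 49.98
tool_pos: [0.5704, -0.0966, 0.1918]
tool_rot: [-1.251, 1.182, 1.249]
contact_force: [-0.3, -0.1, -0.3]
opening: 0.0388
```

```bash
python3 -c "
from h import *
go([.6434,.2291,.1],128.6)"
```

```text
tool [ 0.5704 -0.0966  0.1918] open 0.039 | shift x 0.367 y -0.364 z 1.285 | zyaw 93.2 turn -0.394 (q6 -1.92)
```

Call:
move_arm(increments=[[[0,-0.02,0.06,0],[0,-0.03,0.1,0],[0,-0.035,0.125,0],[0,-0.035,0.125,0],[0,-0.035,0.125,0],[0,-0.035,0.125,0],[0,-0.035,0.125,0],[0,-0.035,0.125,0],[0,-0.035,0.125,0],[0,-0.035,0.125,0],[0,-0.02,0.08,0],[0,-0.014,0.045,0],[0,0,0,0]]], gripper=0.43)

```text
t: 51.07
tool_pos: [0.6436, 0.2312, 0.1902]
tool_rot: [-1.252, 1.18, 1.251]
contact_force: [-0.1, -0.7, 0.6]
opening: 0.0487
```

Call:
move_arm(increments=[[[0.03,0,0,-0.07],[0.05,0,0,-0.07],[0.06,0,0,-0.07],[0.06,0,0,-0.07],[0.06,0,0,-0.07],[0.06,0,0,-0.044],[0,0,0,0],[0,0,0,0],[0,0,0,0]]])

```text
t: 51.82
tool_pos: [0.644, 0.2284, 0.1107]
tool_rot: [-1.685, 0.812, 1.683]
contact_force: [0.1, 0.6, 0.9]
opening: 0.049
```

```bash
python3 sl.py scene top; python3 -c "
from h import *
go([.6434,.2291,.02],128.6)
import look;look.look()
import wl;wl.wl()"
```

```text
[296. 184.] Y -0.1208 X 0.116..0.151 z 0.062..0.080 slope 23.0 white X 0.164 Y -0.122 n30
[307. 189.] Y -0.0692 X 0.113..0.146 z 0.064..0.079 slope 20.1 white X 0.164 Y -0.071 n24
[317. 195.] Y -0.0176 X 0.112..0.150 z 0.061..0.079 slope 21.1 white X 0.166 Y -0.019 n33
[328. 201.] Y 0.0339 X 0.115..0.151 z 0.062..0.080 slope 21.3 white X 0.169 Y 0.031 n27
[354. 209.] Y -0.0242 X 0.104..0.145 z 0.059..0.079 slope 21.2 white X 0.157 Y -0.023 n45
[372. 209.] Y -0.0754 X 0.104..0.144 z 0.059..0.079 slope 22.0 white X 0.155 Y -0.076 n40
[390. 207.] Y -0.1263 X 0.104..0.144 z 0.059..0.079 slope 22.1 white X 0.155 Y -0.127 n40
[336. 210.] Y 0.0269 X 0.104..0.145 z 0.060..0.080 slope 22.6 white X 0.157 Y 0.028 n49
tool [0.6444 0.2289 0.1113] open 0.049 | shift x 0.365 y 0.003 z 0.004 | zyaw 128.5 turn -0.001 (q6 -2.01)
top
[228. 188.] 105 [0.637 0.224 0.023] white 17 [0.648 0.223 0.09 ] yaw -7
scene
[458. 267.] 107 [0.471 0.385 0.021] white 24 [0.482 0.356 0.023] yaw -70
[384. 270.] 69 [0.643 0.225 0.024] white 16 [0.667 0.243 0.024] yaw 38
[321. 206.] ctr [0.6448 0.2287] yaw 39.3 size [24.4 63.4] crest 0.0254 n 2292 582
[ 12. 229.] ctr [nan nan] yaw nan size [ 7.5 18.4] crest 0.0242 n 599 0wl.py:13: RuntimeWarning: Mean of empty slice.
  d=P[w].mean(0)-q.mean(0);e*=np.sign(e@d[:2])
  ret = um.true_divide(
```

Call:
move_arm(increments=[[[0.1,0.001,0.002,0],[0.1,0,0,0],[0.08,0,0,0],[0.055,0,0,0],[0.028,0,0,0],[0,0,0,0],[0,0,0,0]]], squeeze=30)

```text
t: 52.65
tool_pos: [0.6433, 0.2296, 0.0192]
tool_rot: [-1.687, 0.81, 1.685]
contact_force: [0.3, 0.2, -0.4]
opening: 0.0484
```

Call:
move_arm(increments=[[[0,0,0,0],[0,0,0,0],[0,0,0,0],[0,0,0,0],[0,0,0,0],[0,0,0,0],[-0.04,0,0,0],[-0.08,0,0,0],[-0.1,0,0,0.07],[-0.1,0,0,0.07],[-0.1,0,0,0.07],[-0.1,0,0,0.07],[-0.1,0,0,0.07],[0,0,0,0.044],[0,0,0,0],[0,0,0,0]]], gripper=1)

```text
t: 53.98
tool_pos: [0.6422, 0.2293, 0.1732]
tool_rot: [-1.251, 1.183, 1.252]
contact_force: [-0.3, 0.1, -1.0]
opening: 0.0248
```

```bash
python3 -c "
from h import *
go(slot(5,z=.07,dx=.0105),93)"
```

```text
tool [0.6422 0.2293 0.1732] open 0.025 | shift x 0.413 y 0.351 z -1.076 | zyaw 93.3 turn 0.003 (q6 -1.39)
```

Call:
move_arm(increments=[[[0,0.031,-0.05,0],[0,0.032,-0.09,0],[0,0.032,-0.12,0],[0,0.032,-0.12,0],[0,0.032,-0.12,0],[0,0.032,-0.12,0],[0,0.032,-0.12,0],[0,0.032,-0.12,0],[0,0.032,-0.12,0],[0,0.032,-0.06,0.003],[0,0.032,-0.036,0],[0,0,0,0],[0,0,0,0],[0,0,0,0]]])

```text
t: 55.15
tool_pos: [0.5699, -0.0431, 0.173]
tool_rot: [-1.246, 1.184, 1.248]
contact_force: [0.2, -0.2, -1.8]
opening: 0.0252
```

```bash
python3 -c "
from h import *
go(slot(5,z=.07,dx=.0105),93)"
```

```text
tool [ 0.5699 -0.0431  0.173 ] open 0.025 | shift x 0.412 y -0.000 z -0.005 | zyaw 93.0 turn -0.000 (q6 -1.83)
```

Call:
move_arm(increments=[[[0.04,0,-0.005,0],[0.08,0,0,0],[0.08,0,0,0],[0.07,0,0,0],[0.042,0,0,0],[0.02,0,0,0],[0.02,0,0,0],[0.02,0,0,0],[0.02,0,0,0],[0.02,0,0,0],[0,0,0,0],[0,0,0,0]]], squeeze=20)

```text
t: 56.15
tool_pos: [0.5717, -0.0466, 0.0735]
tool_rot: [-1.25, 1.185, 1.243]
contact_force: [-4.3, -3.9, 7.3]
opening: 0.0251
```

Call:
move_arm(increments=[[[0,0,0,0],[0,0,0,0],[0,0,0,0],[0,0,0,0],[-0.02,0,0,0],[-0.05,0,0,0],[-0.1,0,0,0],[-0.1,0,0,0],[-0.1,0,0,0],[-0.1,0,0,0]]], gripper=0.55)

```text
t: 56.98
tool_pos: [0.5702, -0.0452, 0.1905]
tool_rot: [-1.247, 1.184, 1.245]
contact_force: [0.3, 0.6, -0.0]
opening: 0.0386
```

```bash
python3 -c "
from h import *
go([.467,.375,.19],23)"
```

```text
tool [ 0.5702 -0.0452  0.1905] open 0.039 | shift x 0.001 y 0.327 z 1.700 | zyaw 92.9 turn 0.777 (q6 -1.83)
```

Call:
move_arm(increments=[[[0,0.02,0.06,0],[0,0.023,0.1,0],[0,0.024,0.125,0],[0,0.024,0.125,0],[0,0.024,0.125,0],[0,0.024,0.125,0],[0,0.024,0.125,0],[0,0.024,0.125,0],[0,0.024,0.125,0],[0,0.024,0.125,0],[0,0.024,0.125,0],[0,0.024,0.125,0],[0,0.024,0.125,0],[0,0.01,0.1,0],[0,0.01,0.065,0],[0,0,0,0]]], gripper=0.35)

```text
t: 58.32
tool_pos: [0.4655, 0.378, 0.1884]
tool_rot: [-1.248, 1.182, 1.25]
contact_force: [-0.1, 0.1, -1.0]
opening: 0.0554
```

Call:
move_arm(increments=[[[0.03,0,0,0.07],[0.03,0,0,0.07],[0.03,0,0,0.07],[0.03,0,0,0.07],[0.03,0,0,0.07],[0.03,0,0,0.07],[0.03,0,0,0.07],[0.03,0,0,0.07],[0.03,0,0,0.07],[0.03,0,0,0.07],[0,0,0,0.077],[0,0,0,0],[0,0,0,0],[0,0,0,0]]])

```text
t: 59.48
tool_pos: [0.4672, 0.3749, 0.1136]
tool_rot: [-0.316, 1.547, 0.316]
contact_force: [-0.0, -0.6, 0.4]
opening: 0.0558
```

```bash
python3 sl.py scene top; python3 -c "
from h import *
import wl
p,y=max(wl.wl(),key=lambda r:-np.hypot(*(r[0]-[.467,.375])))
go([*p,.02],90+y)"
```

```text
[296. 184.] Y -0.1216 X 0.114..0.150 z 0.062..0.079 slope 23.4 white X 0.167 Y -0.122 n22
[307. 189.] Y -0.0696 X 0.113..0.149 z 0.061..0.079 slope 22.3 white X 0.165 Y -0.071 n23
[317. 195.] Y -0.0182 X 0.114..0.150 z 0.064..0.079 slope 19.6 white X 0.167 Y -0.019 n32
[328. 201.] Y 0.0329 X 0.114..0.150 z 0.061..0.080 slope 22.2 white X 0.167 Y 0.031 n31
[339. 208.] Y 0.0863 X 0.115..0.150 z 0.061..0.079 slope 22.6 white X 0.168 Y 0.083 n26
[390. 207.] Y -0.1263 X 0.106..0.145 z 0.060..0.078 slope 19.9 white X 0.155 Y -0.129 n45
[354. 209.] Y -0.0241 X 0.106..0.147 z 0.059..0.081 slope 22.4 white X 0.158 Y -0.025 n37
[372. 209.] Y -0.0756 X 0.104..0.145 z 0.059..0.079 slope 21.5 white X 0.155 Y -0.076 n40
[318. 211.] Y 0.0784 X 0.105..0.147 z 0.060..0.080 slope 19.9 white X 0.158 Y 0.079 n48
[336. 210.] Y 0.0271 X 0.107..0.147 z 0.059..0.081 slope 22.5 white X 0.158 Y 0.028 n44
[321. 204.] ctr [0.465  0.3756] yaw -68.8 size [25.4 63.2] crest 0.0255 n 2224 555
tool [0.4672 0.3751 0.1135] open 0.056 | shift x 0.374 y 0.005 z -0.007 | zyaw 23.0 turn 0.021 (q6 0.15)
```

Five cells sit well (cassette crept ~6–7 mm, still ≈152 mm out). Last cell now.

Call:
move_arm(increments=[[[0.1,0.003,-0.006,0.021],[0.1,0,0,0],[0.08,0,0,0],[0.06,0,0,0],[0.034,0,0,0],[0,0,0,0],[0,0,0,0]]], squeeze=30)

```text
t: 60.22
tool_pos: [0.4654, 0.3753, 0.0197]
tool_rot: [-0.289, 1.551, 0.289]
contact_force: [0.7, -0.3, 0.1]
opening: 0.0555
```

Call:
move_arm(increments=[[[0,0,0,0],[0,0,0,0],[0,0,0,0],[0,0,0,0],[0,0,0,0],[0,0,0,0],[-0.04,0,0,0],[-0.05,0,0,-0.075],[-0.05,0,0,-0.075],[-0.05,0,0,-0.075],[-0.05,0,0,-0.075],[-0.06,0,0,-0.075],[-0.06,0,0,-0.075],[-0.06,0,0,-0.075],[-0.06,0,0,-0.075],[-0.06,0,0,-0.075],[-0.06,0,0,-0.075],[0,0,0,-0.048],[0,0,0,0],[0,0,0,0]]], gripper=1)

```text
t: 61.88
tool_pos: [0.4649, 0.3749, 0.1693]
tool_rot: [-1.245, 1.187, 1.245]
contact_force: [0.2, -0.7, -2.0]
opening: 0.0249
```

```bash
python3 -c "
from h import *
go(slot(6,z=.07,dx=.012),93)"
```

```text
tool [0.4649 0.3749 0.1693] open 0.025 | shift x 0.398 y -0.344 z -1.487 | zyaw 92.8 turn -0.002 (q6 -1.07)
```

Call:
move_arm(increments=[[[0,-0.02,-0.05,0],[0,-0.024,-0.09,0],[0,-0.026,-0.12,0],[0,-0.026,-0.12,0],[0,-0.026,-0.12,0],[0,-0.026,-0.12,0],[0,-0.026,-0.12,0],[0,-0.026,-0.12,0],[0,-0.026,-0.12,0],[0,-0.026,-0.12,0],[0,-0.026,-0.12,0],[0,-0.026,-0.12,0],[0,-0.025,-0.09,0],[0,-0.015,-0.057,0],[0,0,0,0],[0,0,0,0],[0,0,0,0]]])

```text
t: 63.3
tool_pos: [0.5695, 0.0089, 0.169]
tool_rot: [-1.245, 1.185, 1.248]
contact_force: [0.5, -0.2, -0.6]
opening: 0.0252
```

```bash
python3 -c "
from h import *
go(slot(6,z=.07,dx=.012),93)"
```

```text
tool [0.5695 0.0089 0.169 ] open 0.025 | shift x 0.396 y 0.003 z -0.005 | zyaw 92.9 turn -0.001 (q6 -1.74)
```

Call:
move_arm(increments=[[[0.03,0.003,-0.005,0],[0.08,0,0,0],[0.08,0,0,0],[0.07,0,0,0],[0.036,0,0,0],[0.02,0,0,0],[0.02,0,0,0],[0.02,0,0,0],[0.02,0,0,0],[0.02,0,0,0],[0,0,0,0],[0,0,0,0]]], squeeze=20)

```text
t: 64.3
tool_pos: [0.5713, 0.0056, 0.0737]
tool_rot: [-1.251, 1.184, 1.242]
contact_force: [-3.5, -4.3, 7.3]
opening: 0.0252
```

Call:
move_arm(increments=[[[0,0,0,0],[0,0,0,0],[0,0,0,0],[0,0,0,0],[-0.02,0,0,0],[-0.05,0,0,0],[-0.1,0,0,0],[-0.1,0,0,0],[-0.1,0,0,0],[-0.1,0,0,0],[-0.1,0,0,0],[-0.1,0,0,0],[0,-0.02,0.1,0],[0,-0.04,0.12,0],[0,-0.04,0.12,0],[0,-0.02,0.12,0],[0,0,0.12,0],[0,0,0.12,0],[0,0,0,0],[0,0,0,0]]], gripper=0.55)

```text
t: 65.97
tool_pos: [0.5903, 0.1846, 0.2391]
tool_rot: [-1.249, 1.183, 1.248]
contact_force: [0.4, 0.3, -0.9]
opening: 0.0383
```

```bash
python3 sl.py scene top; python3 hd.py; python3 -c "
from h import *
im=ctrl.get_image('top');save(cv2.resize(im['pixels'][90:290,140:460],(800,500)),'t9')
import look;look.look()
go([.385,-.132,.24],93)"
```

```text
[296. 184.] Y -0.1218 X 0.115..0.148 z 0.060..0.080 slope 23.0 white X 0.165 Y -0.122 n32
[307. 189.] Y -0.0695 X 0.113..0.147 z 0.061..0.079 slope 22.9 white X 0.165 Y -0.074 n25
[317. 195.] Y -0.0191 X 0.114..0.149 z 0.061..0.078 slope 21.1 white X 0.168 Y -0.019 n31
[328. 202.] Y 0.0360 X 0.113..0.153 z 0.060..0.080 slope 21.2 white X 0.167 Y 0.034 n32
[339. 208.] Y 0.0854 X 0.115..0.148 z 0.063..0.078 slope 18.6 white X 0.168 Y 0.083 n29
[351. 214.] Y 0.1378 X 0.116..0.153 z 0.063..0.081 slope 21.2 white X 0.171 Y 0.134 n32
[390. 207.] Y -0.1266 X 0.106..0.145 z 0.061..0.079 slope 20.1 white X 0.157 Y -0.128 n45
[354. 209.] Y -0.0239 X 0.106..0.147 z 0.060..0.081 slope 22.2 white X 0.158 Y -0.024 n39
[372. 209.] Y -0.0757 X 0.104..0.144 z 0.059..0.079 slope 20.9 white X 0.155 Y -0.076 n40
[300. 211.] Y 0.1296 X 0.107..0.148 z 0.063..0.081 slope 20.0 white X 0.160 Y 0.131 n48
[318. 211.] Y 0.0785 X 0.107..0.148 z 0.059..0.081 slope 22.4 white X 0.159 Y 0.079 n44
[336. 210.] Y 0.0270 X 0.107..0.148 z 0.059..0.081 slope 22.9 white X 0.158 Y 0.028 n44
yellow 42 [ 0.4372 -0.1303  0.0892] bar x at y=-.13: 0.4365 n=172
[0.59056749 0.18242999 0.23860952] [ 0.15759861  0.1351953  -0.56841856]
top
scene
tool [0.5906 0.1822 0.2383] open 0.038 | shift x -0.007 y 0.883 z -1.215 | zyaw 92.8 turn -0.002 (q6 -1.44)
```

View pics/t9.png

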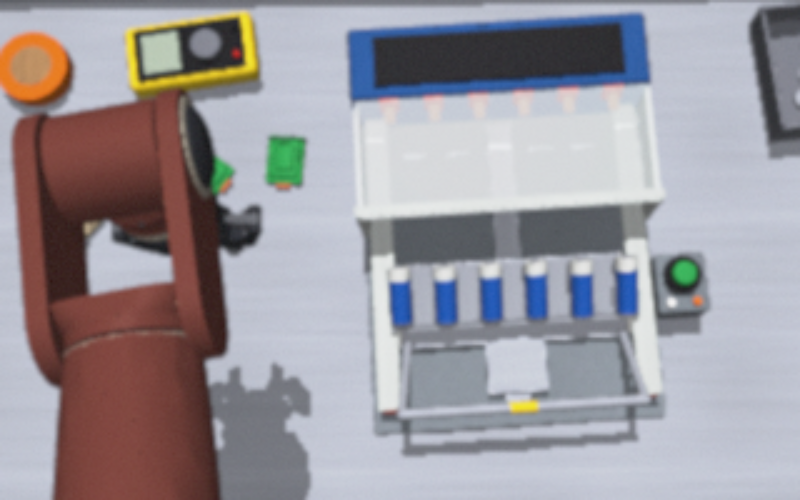

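All six cells lie in the slots, white ends uphill; the bar's yellow band is at (525,405) in the crop. Now go to the robot side of the bar, fingers shut, and push.

Call:
move_arm(increments=[[[0,0.04,-0.055,0],[0,0.073,-0.1,0],[0,0.077,-0.106,0],[0,0.077,-0.106,0],[0,0.077,-0.106,0],[0,0.077,-0.106,0],[0,0.077,-0.106,0],[0,0.077,-0.106,0],[0,0.077,-0.106,0],[0,0.077,-0.106,0],[0,0.077,-0.106,0],[0,0.077,-0.106,0],[0,0,0,0],[0,0,0,0]]], gripper=1)

```text
t: 67.43
tool_pos: [0.3845, -0.1329, 0.2383]
tool_rot: [-1.243, 1.187, 1.242]
contact_force: [0.0, 1.4, -0.2]
opening: 0.0002
```

```bash
python3 -c "
from h import *
go([.39,-.1318,.076],93)"
```

```text
tool [ 0.3845 -0.1329  0.2383] open 0.000 | shift x 0.649 y -0.022 z 0.003 | zyaw 92.6 turn -0.004 (q6 -2.13)
```

Call:
move_arm(increments=[[[0.08,-0.02,0.003,-0.004],[0.1,0,0,0],[0.1,0,0,0],[0.1,0,0,0],[0.1,0,0,0],[0.08,0,0,0],[0.06,0,0,0],[0.029,0,0,0],[0,0,0,0],[0,-0.03,0,0],[0,-0.03,0,0],[0,-0.03,0,0],[0,-0.02,0,0],[0,-0.02,0,0],[0,-0.02,0,0],[0,0,0,0]]])

```text
t: 68.77
tool_pos: [0.4285, -0.1281, 0.0758]
tool_rot: [-1.251, 1.181, 1.251]
contact_force: [0.3, -0.1, -0.6]
opening: 0.0002
```

```bash
python3 -c "
from h import *
go([.567,-.1225,.076],93);print(ctrl.get_obs()['contact_force'])"; python3 hd.py
```

```text
tool [ 0.4285 -0.1281  0.0758] open 0.000 | shift x -0.000 y -0.554 z -0.009 | zyaw 93.3 turn 0.003 (q6 -2.09)
[ 0.32742841 -0.14489074 -0.58968716]
yellow 0  bar x at y=-.13: 0.4420 n=101
[ 0.42835371 -0.12812862  0.07587936] [ 0.76817668 -0.36291484 -0.7563147 ]
```

Call:
move_arm(increments=[[[0,-0.01,0,0],[0,-0.015,0,0],[0,-0.02,0,0],[0,-0.03,-0.002,0.003],[0,-0.03,-0.002,0],[0,-0.03,-0.002,0],[0,-0.03,-0.002,0],[0,-0.03,0,0],[0,-0.03,0,0],[0,-0.03,0,0],[0,-0.03,0,0],[0,-0.03,0,0],[0,-0.03,0,0],[0,-0.03,0,0],[0,-0.03,0,0],[0,-0.03,0,0],[0,-0.03,0,0],[0,-0.02,0,0],[0,-0.015,0,0],[0,-0.01,0,0]]])

```text
t: 70.48
tool_pos: [0.5546, -0.1232, 0.075]
tool_rot: [-1.246, 1.185, 1.249]
contact_force: [-3.9, -0.8, -0.6]
opening: -0.0002
```

```bash
python3 -c "
from h import *
go([.57,-.1225,.076],93);print(ctrl.get_obs()['contact_force'])"; python3 hd.py
```

```text
tool [ 0.5546 -0.1232  0.075 ] open -0.000 | shift x -0.004 y -0.062 z -0.001 | zyaw 93.0 turn -0.000 (q6 -1.97)
[-3.94252717 -0.81563515 -0.55591896]
yellow 0  bar x at y=-.13: 0.5681 n=86
[ 0.55524334 -0.12331159  0.07538637] [-3.69130535 -0.16432218  0.35376123]
```

Call:
move_arm(increments=[[[0,-0.015,0,0],[0,-0.015,0,0],[0,-0.015,0,0],[0,-0.015,0,0],[0,-0.01,0,0],[0,-0.005,0,0],[0,0,0,0]]])

```text
t: 71.12
tool_pos: [0.5743, -0.1225, 0.076]
tool_rot: [-1.248, 1.184, 1.247]
contact_force: [-3.2, -0.6, -1.1]
opening: 0.0001
```

Call:
move_arm(increments=[[[0,-0.008,0,0],[0,-0.008,0,0],[0,-0.004,0,0],[0,0,0,0]]])

```text
t: 71.45
tool_pos: [0.5762, -0.1221, 0.0748]
tool_rot: [-1.244, 1.189, 1.254]
contact_force: [-12.9, -0.8, 3.5]
opening: -0.0001
```

Call:
move_arm(increments=[[[0,-0.008,0,0],[0,-0.006,0,0],[0,0,0,0],[0,0,0,0]]])

```text
t: 71.78
tool_pos: [0.5763, -0.1216, 0.0732]
tool_rot: [-1.239, 1.194, 1.261]
contact_force: [-21.3, 0.2, 5.0]
opening: -0.0001
```

Call:
move_arm(increments=[[[0,0.04,0,0],[0,0.06,0,0],[0,0.06,0,0],[-0.1,0,0,0],[-0.1,0,0,0],[-0.1,0,0,0],[-0.1,0,0,0],[-0.1,0,0,0],[-0.1,0,0,0],[0,0.06,0,0],[0,0.1,0,0],[0,0.1,0,0],[0,0.1,0,0],[0,0,0,0],[0,0,0,0]]])

```text
t: 73.03
tool_pos: [0.4532, -0.1291, 0.2272]
tool_rot: [-1.251, 1.182, 1.242]
contact_force: [0.6, -0.4, 0.4]
opening: 0.0005
```

```bash
python3 hd.py; python3 - <<'E'
from h import *
im=ctrl.get_image('top');save(cv2.resize(im['pixels'][90:250,260:450],(712,600)),'t10');P=cloud(im)
g=ctrl.trace('top','start_top');
hsv=cv2.cvtColor(np.ascontiguousarray(im['pixels']),cv2.COLOR_RGB2HSV)
m=(hsv[...,0]>45)&(hsv[...,0]<80)&(hsv[...,1]>150)&(P[...,1]<-.25)&(P[...,1]>-0.4)&(P[...,2]>.055)&(P[...,2]<.09)&(P[...,0]<.7)
print('green',m.sum(),np.median(P[m],0).round(4))
go([.5885,-.317,.2],93)
E
```

```text
yellow 23 [ 0.5918 -0.1224  0.09  ] bar x at y=-.13: 0.5895 n=167
[ 0.453652   -0.1291021   0.22716862] [-0.08420209  0.5218388  -0.57599625]
green 80 [ 0.5874 -0.3173  0.0703]
tool [ 0.4538 -0.129   0.2267] open -0.000 | shift x 0.109 y -0.498 z -0.779 | zyaw 93.0 turn 0.000 (q6 -2.06)
```

View pics/t10.png

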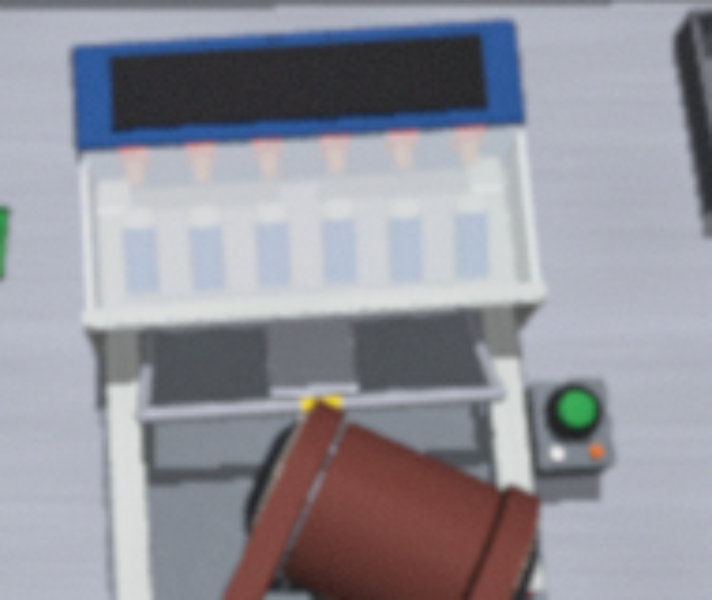

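Cassette home (bar at 0.591, hard stop felt at 21 N, six cells in a row under the hood). Press the button at (0.589, −0.317).

Call:
move_arm(increments=[[[0,-0.04,-0.06,0],[0,-0.06,-0.09,0],[0,-0.066,-0.105,0],[0,-0.066,-0.105,0],[0,-0.066,-0.105,0],[0,-0.066,-0.105,0],[0,-0.066,-0.105,0],[0,-0.068,-0.104,0],[0,0,0,0],[0,0,0,0],[0,0,0,0]]])

```text
t: 74.1
tool_pos: [0.5875, -0.3164, 0.2251]
tool_rot: [-1.247, 1.184, 1.249]
contact_force: [1.0, 0.3, -0.2]
opening: -0.0001
```

```bash
python3 - <<'E'
from h import *
o=ctrl.get_obs();im=ctrl.get_image('wrist');P=cloud(im,o)
hsv=cv2.cvtColor(np.ascontiguousarray(im['pixels']),cv2.COLOR_RGB2HSV)
m=(hsv[...,0]>45)&(hsv[...,0]<80)&(hsv[...,1]>150)&(P[...,2]>.05)&(P[...,2]<.09)
print(m.sum(),np.median(P[m],0) if m.any() else '')
go([.589,-.3173,.09],93)
E
```

```text
634 [ 0.59039024 -0.31777406  0.07133323]
tool [ 0.5872 -0.316   0.2255] open 0.000 | shift x 0.542 y -0.007 z -0.006 | zyaw 93.0 turn 0.000 (q6 -2.23)
```

Call:
move_arm(increments=[[[0.08,-0.01,-0.006,0],[0.1,0,0,0],[0.1,0,0,0],[0.1,0,0,0],[0.08,0,0,0],[0.06,0,0,0],[0.03,0,0,0],[0.02,0,0,0],[0.01,0,0,0],[0,0,0,0],[0,0,0,0]]])

```text
t: 75.07
tool_pos: [0.5905, -0.3185, 0.0828]
tool_rot: [-1.25, 1.183, 1.245]
contact_force: [-1.5, 1.8, 3.9]
opening: 0.0
```

Call:
move_arm(increments=[[[0.008,0,0,0],[0.004,0,0,0],[0.004,0,0,0],[0,0,0,0],[0,0,0,0]]])

```text
t: 75.48
tool_pos: [0.5908, -0.3188, 0.08]
tool_rot: [-1.25, 1.183, 1.245]
contact_force: [-4.1, 3.5, 11.0]
opening: 0.0001
```

Call:
move_arm(increments=[[[0.008,0,0,0],[0.008,0,0,0],[0,0,0,0],[0,0,0,0]]])

```text
t: 75.82
tool_pos: [0.591, -0.319, 0.0796]
tool_rot: [-1.25, 1.184, 1.246]
contact_force: [-12.0, 7.9, 27.4]
opening: 0.0002
```

```bash
python3 -c "
from h import *
o=ctrl.get_obs();im=ctrl.get_image('wrist');P=cloud(im,o);hsv=cv2.cvtColor(np.ascontiguousarray(im['pixels']),cv2.COLOR_RGB2HSV)
m=(hsv[...,0]>45)&(hsv[...,0]<80)&(hsv[...,1]>150)
print(m.sum(),np.median(P[m],0) if m.any() else '',o['tool_pos'],o['contact_force'])"
```

```text
395 [ 0.5807876  -0.31854057  0.06444536] [ 0.59098296 -0.31897151  0.07964427] [-12.00217791   7.93373111  27.39999676]
```

Button bottomed (top fell from 0.0713 to 0.0644, 27 N). Retreat and do the final check.

Call:
move_arm(increments=[[[-0.03,0,0,0],[-0.06,0,0,0],[-0.1,0,0,0],[-0.1,0,0,0],[-0.1,0,0,0],[-0.1,0,0,0],[-0.1,0,0,0],[-0.05,0.08,0,0],[0,0.1,0,0],[0,0.1,0,0],[0,0.1,0,0],[0,0.1,0,0],[0,0.1,0,0],[0,0.1,0,0],[0,0,0,0],[0,0,0,0],[0,0,0,0]]])

```text
t: 77.28
tool_pos: [0.4202, -0.3273, 0.2332]
tool_rot: [-1.248, 1.184, 1.246]
contact_force: [-0.1, -0.5, -0.1]
opening: 0.0002
```

```bash
python3 hd.py; python3 - <<'E'
from h import *
im=ctrl.get_image('scene');save(cv2.resize(im['pixels'][130:330,190:490],(800,533)),'s11')
im=ctrl.get_image('top');P=cloud(im);save(im['pixels'],'t11')
hsv=cv2.cvtColor(np.ascontiguousarray(im['pixels']),cv2.COLOR_RGB2HSV)
m=(hsv[...,0]>45)&(hsv[...,0]<80)&(hsv[...,1]>150)&(P[...,1]<-.25)&(P[...,1]>-0.4)&(P[...,2]<.09)&(P[...,0]<.7)
print('green',m.sum(),np.median(P[m],0).round(4))
a=cv2.imread('pics/top0.png').astype(int);b=cv2.imread('pics/t11.png').astype(int)
d=abs(a-b).sum(2)>60
for n,(u0,u1,v0,v1) in dict(mallet=(470,515,183,293),pack1=(208,236,145,170),pack2=(244,265,142,168),fuse=(158,184,170,196),cam=(163,180,210,230)).items(): print(n,d[v0:v1,u0:u1].mean().round(3),end=' ')
E
```

```text
yellow 40 [ 0.59   -0.1221  0.0897] bar x at y=-.13: 0.5894 n=166
[ 0.42048872 -0.32721223  0.23310314] [-0.12685862 -0.65785573  0.52812306]
green 78 [ 0.5876 -0.3171  0.0705]
mallet 0.553 pack1 0.0 pack2 0.0 fuse 0.0 cam 0.0
```

View pics/s11.png

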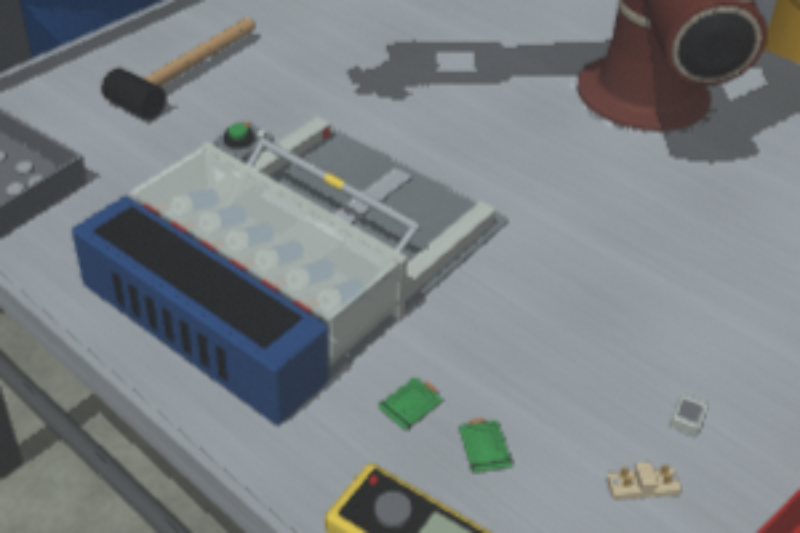

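Everything checks: six cells under the hood, bar home at 0.590, button up again, mallet in the same spot in the scene view (the top-view difference there is the arm covering it).

```bash
python3 -c "
from station import ctrl
print(ctrl.finish_job())"
```

```text
the job is handed in; nothing more can be done
None
```

I drew the cassette out, loaded all six blue cells in slots 1–6 with button ends uphill, pushed it home and pressed the start button. The job was handed in at about 77 s and gave no verdict.

**Drawing out:** my grip slid off the bar on the first two pulls, because I took the cassette to be fully home when it had started about 34 mm out and was already near its outer stop. I then hooked the bar from behind and met the stop, with 56 N on the wrist. The bar travelled about 159 mm from there to home.

**Last checks:**
- **Cells:** measured with the cassette still out, every cell lay in its own slot, sloping about 20–23°, white end uphill. Placing them had pushed the cassette about 6 mm back in. After the push I only saw them through the hood, six in a row; I did not measure them again.
- **Cassette:** the bar sits at x = 0.590, against the end stop (I felt 21 N there).
- **Button:** the top went down about 7 mm under 27 N and is up again (0.0705 m).
- **Other items:** the two phone packs, fuse holder and camera battery look unchanged in before and after pictures. The mallet's patch differed in the overhead view, which I put down to the arm or its shadow. In the scene view the mallet lies where it was.

The arm ended clear of everything, with no contact force.

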